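# Load the laminating press and wind its carriage in

## Task

Build the blank for gluing: stack all the loose beech blocks on the beech block of the press carriage, every edge flush and the grain the same way, and lay the steel pressure plate with the blue grip squarely on top. Then fit the loose crank on the press's square shaft, wind it clockwise until the carriage has gone all the way in under the press head, take the crank off and lay it flat back on the black rubber mat. Leave the stack flush, and leave the tin of screws where it stands.

Things in the scene. Friction and masses are not known exactly. Their poses are not given: they have to be found in the camera images.
- layer_1: loose beech block to be stacked, 60 (own x) x 85 (own y) x 24 (z) mm, 0.09 kg; origin at the centre of its underside, z up; lies flat on the bench at first. Two or three such blocks are there; an absent one reads None.
- layer_2: loose beech block to be stacked, 60 (own x) x 85 (own y) x 24 (z) mm, 0.09 kg; origin at the centre of its underside, z up; lies flat on the bench at first. Two or three such blocks are there; an absent one reads None.
- layer_3: loose beech block to be stacked, 60 (own x) x 85 (own y) x 24 (z) mm, 0.09 kg; origin at the centre of its underside, z up; lies flat on the bench at first. Two or three such blocks are there; an absent one reads None.
- plate: steel pressure plate, 66 (x) x 91 (y) x 10 (z) mm, about 0.35 kg, with a blue grip bar standing on its middle, 16 (x) x 50 (y) mm, from 10 to 36 mm above the underside; origin at the centre of its underside, z up. It is 3 mm larger than the blocks on every side and belongs centred on the topmost block.
- base_top (a point): centre of the top face of the beech block fixed on the aluminium carriage (60 mm along x, 85 along y, z up; 69 mm above the bench); travels with the carriage. Carriage plate round it: 100 x 124 mm, top 24 mm lower. Press head (underside 194, top 290 mm above the bench) and columns stand 110 mm and more ahead along x while the carriage is out.
- carriage (a joint): how far the carriage has been wound in, m, along base_top's x (away from the robot): 0 fully out, 0.160 fully in against the stop under the press head; up to 0.01 at the start. Driven by the shaft, 0.040 per turn; too stiff to push by hand.
- shaft (a joint): angle of the square shaft, rad, growing clockwise seen from above; carriage = 0.040 x angle / 6.283; stops at 25.13 (four turns). Turning takes about 0.2 to 0.3 N m (some 4 N at the crank's knob), and it stays where it is left.
- shaft_seat (a point): centre of the steel collar (36 mm across) on the grey gearbox (70 x 70 mm) at the right of the press, 60 mm above the bench, where the crank's underside comes to rest; z up along the shaft. The square shaft stands on it: 14 mm wide up to 18 mm, then steps in to 11 and 7 mm, 24 mm high in all. At shaft angle 0 its sides lie along this frame's x and y; it turns by minus the angle about z.
- crank: loose dark steel crank, 0.35 kg (most of it in the foot plate), lies flat at first. Origin on the socket's axis at its underside, z up. Foot plate 64 x 64 x 8 mm; on it the hub, 28 x 28 mm square, up to z = 50 mm; blind square socket from below, 16 mm wide (1 mm play all round), 28 mm deep, sides along own x and y. Arm 20 mm wide, 12 mm thick, runs along own x level with the underside to the red knob 65 mm out.
- crank_end (a point): point on the knob's axis at the level of the crank's underside, 65 mm along the crank's own x from its origin; axes as the crank's. The red knob is 18 mm across, stands from 14 to 50 mm above this point and spins freely about its upright axis; the arm's round end under it is 34 mm across and 12 mm thick.
- mat: black rubber mat fixed on the bench, 120 (x) x 150 (y) x 3 (z) mm; origin at the centre of its underside; the crank's place. (Room: a wire-mesh screen 260 mm high stands left of the press at y = 0.26 from x = 0.48 to 0.78; a bench vice 140 mm high stands before the press at x below 0.38, y 0.05 to 0.2.)
- screw_tin: open tin of screws, 74 mm across, 54 mm high, a bystander; origin at the centre of its underside
Things that resemble listed ones, but are neither listed nor needed, are in the scene too. What is shaped like the plate but purple is not meant.

How it is judged:
By the outcome, as a careful person would: the job done as asked, in the order asked, and still so for the second after the job is handed in, with the robot touching nothing.
Of layer_1, layer_2, layer_3 only 2 to 3 are there at a start; the rules pass over those that are not, and their reading is None.
At some moment in a run one of crank may be knocked a few centimetres aside while the robot is not near it.
Once in a run the grip may slacken for a moment while it holds something.
It also fails if it takes over 210 s, if anything falls off the work surface, if the arm or the gripper's body presses on something with over 40 N, if the wrist force passes 120 N, or if a joint passes its speed limit or range.

## Robot

A 6-joint arm with a two-finger parallel gripper is mounted at the origin on a cart in front of the work surface, level with it; the furniture and walls round the work are solid. World frame = base frame: x ahead of the robot, y to its left, z up, the work surface at z = 0. Lengths are in m, angles in rad, forces in N, time in s.
With the tool pointing down it reaches from about 0.4 to 0.825 m from the base axis. Payload 7 kg.
Tool frame: the origin (TCP) lies at the centre of the arm's flange, where the gripper is bolted on; the fingertips stand 178 mm ahead of it and the grasp point (between the pads) lies 159 mm ahead of it; z points along the fingers, y is the direction in which the jaws open and shut (so a half turn about z gives the same grasp; the last joint's range is limited). The gripper opens to 88 mm and grips with 3 to 60 N. Pads are 19 mm wide; open, the fingers measure 130 mm over their backs; the gripper's body (78 mm by 193 mm) begins 47 mm behind the grasp point.
Start: joints at [-0.935, 0.359, 0.012, 0, -1.224, -0.288], TCP at [0.23, -0.635, 0.405] pointing down, gripper open.
Joint ranges: [-3.07, 3.07], [-1.43, 2.12], [-1.02, 1.25], [-3.03, 1.67], [-3.05, -0], [-3.03, 3.03]. Speed limits (rad/s): [2.39, 2.39, 3.01, 3.14, 3.14, 3.14].

## Interface

Orientations are given as [roll, pitch, yaw] about the fixed x, y, z axes, in that order (R = Rz(yaw) Ry(pitch) Rx(roll)).
In Python, from station import arm gives the robot as it stands.
- The arm moves only by the shell command python3 -m handwheel 'ROWS' [OPENING] [FORCE]. ROWS is JSON, a list of rows, each a list of 4 numbers: the shift along the world's x, y, z in cm, then the turn about the world's z in rad. In form: [[dx, dy, dz, yaw], ...]. A call has 1 to 20 rows; each row shifts and turns the commanded pose from where the row before left it; what a row does not reach is not made up. A row lasts 1/10 s, in which the tool goes at most 50 mm and 8.59 degrees, less where a joint would pass 70% of its speed; a pose out of reach is approached as far as the arm can. A call is refused whole if a number of a shift passes 5 or a number of a turn 0.15, either way. A call with a gripper value outside its range is refused whole. OPENING is the closure, from 0 (fully open) to 1 (shut), set as the call begins (- or left out, the last holds). The fingers move at their own pace and stop on an object; FORCE is the grip in N (left out, the last holds). Time passes only in rows, so rows that do not move let the fingers close. It gives the time, the measured TCP pose, the force and the opening at its end, in the units of the state.
- arm.get_state(): the state, without advancing time (a new reading comes with each control period).
- arm.grab_frame(name): name is "scene" or "top"; returns a dict with "image" (480x640x3 uint8, red, green, blue), "depth" (480x640 float32, m along the optical axis (not along the pixel's ray), 0 where there is no reading), "vfov" (degrees; the focal length in pixels is half the picture's height over the tangent of half this angle, whatever the lens; pixels are square), "cx", "cy" (the principal point, pixels), "rvec" (rotation vector, rad) and "tvec" (3), from world to camera coordinates, as OpenCV has them. Camera axes: x right, y down, z forward; pixel columns grow to the right and rows downward; lengths in m; the calibration is good to about 2 mm. A picture is of the moment at which its call begins.
- arm.job_done(): hands the job in, once; it reports no verdict.
The state is a dict: "t": time; "q": joint angles; "qd": joint speeds; "joint_efforts": joint torques, N m; "eef_pos": TCP position; "ee_rot": TCP orientation; "force": force on the tool from outside, world axes, zero at the start; "moment": the same for the moment, N m; "width": finger opening in m.
Only numpy, scipy, OpenCV 4.12 (cv2) and the standard library are available. Lean on these libraries where they do the work, as an engineer would, in place of code of your own. Each camera call takes 0.05 s, during which the arm holds its last target.

## Working session

There is one attempt and no reset: what is moved stays moved. The work goes in short steps, Python scripts to look and compute and a shell command to move; the robot and the scene stay as the last step left them, time stands still between calls to the robot, and variables do not carry over. Pictures are saved under pics/ and viewed, and the job is handed in when it is done.

```bash
ls; mkdir -p pics; cat > h.py <<'E'
import numpy as np, cv2
from station import arm
def grab(n,path=None):
    f=arm.grab_frame(n)
    if path: cv2.imwrite(path,f['image'][:,:,::-1])
    return f
def K(f):
    h=f['image'].shape[0]; fo=h/2/np.tan(np.radians(f['vfov'])/2)
    return fo
def cloud(f):
    d=f['depth'];fo=K(f);v,u=np.mgrid[:d.shape[0],:d.shape[1]]
    P=np.stack([(u-f['cx'])/fo*d,(v-f['cy'])/fo*d,d],-1)
    R,_=cv2.Rodrigues(np.array(f['rvec'],float))
    W=(P-np.array(f['tvec']).ravel())@R
    W[d==0]=np.nan
    return W
def ray(f,u,v,z):
    fo=K(f);R,_=cv2.Rodrigues(np.array(f['rvec'],float));t=np.array(f['tvec']).ravel()
    c=-R.T@t; r=R.T@np.array([(u-f['cx'])/fo,(v-f['cy'])/fo,1])
    return c+r*(z-c[2])/r[2]
def proj(f,p):
    fo=K(f);R,_=cv2.Rodrigues(np.array(f['rvec'],float));t=np.array(f['tvec']).ravel()
    q=R@np.array(p)+t
    return q[0]/q[2]*fo+f['cx'],q[1]/q[2]*fo+f['cy']
E
python3 - <<'E'
from h import *
for n in("scene","top"):
    f=grab(n,f'pics/{n}0.png'); R,_=cv2.Rodrigues(np.array(f['rvec'],float))
    print(n,f['vfov'],f['cx'],f['cy'],-R.T@np.array(f['tvec']).ravel(),R)
print(arm.get_state())
E
```

```text
pics
scene 46.428910311697905 320.5831936435355 235.70270891075396 [-0.06435139 -1.55235948  0.74330185] [[ 0.89418222 -0.44690585 -0.0267079 ]
 [-0.20561377 -0.35694207 -0.9112164 ]
 [ 0.39769477  0.82028502 -0.41106125]]
top 44.66390929458415 318.1444774314488 241.50124313483394 [ 0.39668591 -0.25153093  1.72010016] [[-2.05814519e-05 -9.99993093e-01 -3.71656478e-03]
 [-9.96238901e-01  3.42540556e-04 -8.66483343e-02]
 [ 8.66490089e-02  3.70080306e-03 -9.96232028e-01]]
{'t': 0.1, 'q': array([-9.34910069e-01,  3.59297389e-01,  1.11570963e-02, -3.13013309e-04,
       -1.22411268e+00, -2.88109817e-01]), 'qd': array([ 0.00127349, -0.00246288,  0.00314505, -0.00036967, -0.00015427,
        0.0006055 ]), 'joint_efforts': array([-9.43532068e-04, -5.84161413e+01,  2.93751866e+01,  7.01546922e+00,
        1.01580354e-02, -8.15697581e-05]), 'eef_pos': array([ 0.22998811, -0.63442148,  0.40382982]), 'ee_rot': array([ 3.14011243e+00, -1.31789394e-04, -2.79392269e+00]), 'force': array([-0.13817416,  0.26253325, -0.21001834]), 'moment': array([ 0.0291361 , -0.01628284,  0.04257872]), 'width': 0.08738756627097558}
```

View pics/scene0.png

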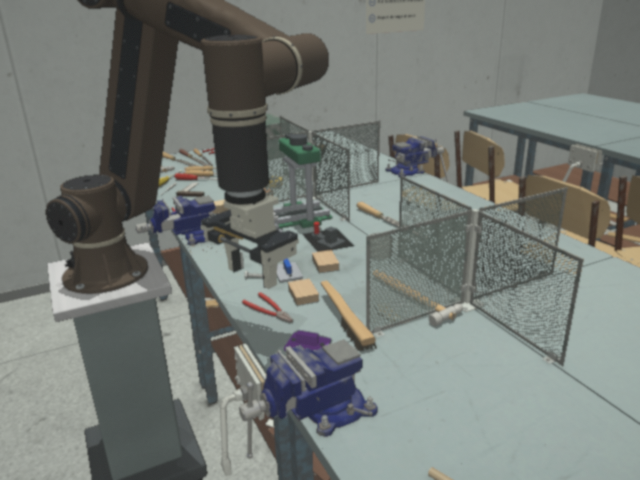

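View pics/top0.png

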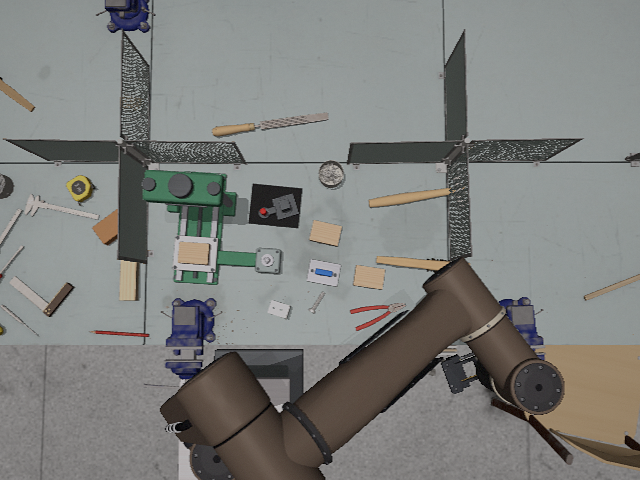

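```bash
python3 - <<'E'
import cv2
a=cv2.imread('pics/top0.png')[150:345,130:420]; cv2.imwrite('pics/c1.png',cv2.resize(a,None,fx=2.75,fy=2.75,interpolation=cv2.INTER_CUBIC))
a=cv2.imread('pics/scene0.png')[180:360,180:400]; cv2.imwrite('pics/c2.png',cv2.resize(a,None,fx=3.3,fy=3.3,interpolation=cv2.INTER_CUBIC))
E
```

```text
(no output)
```

View pics/c1.png

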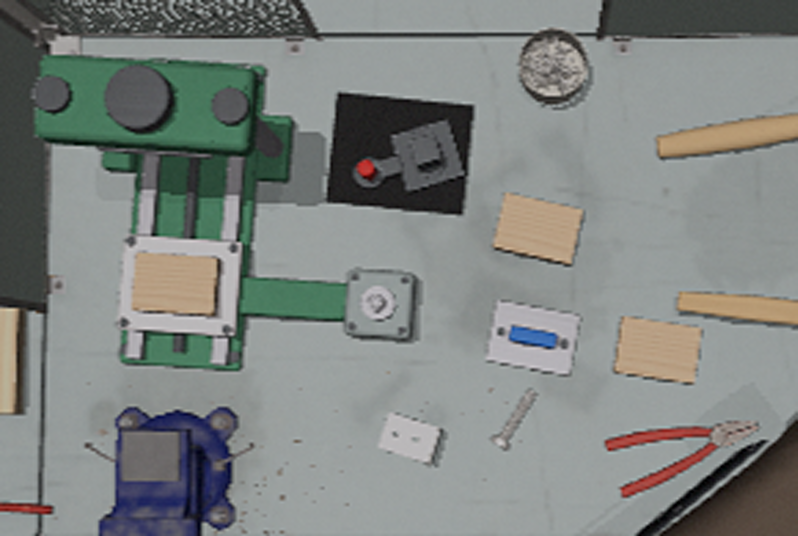

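View pics/c2.png

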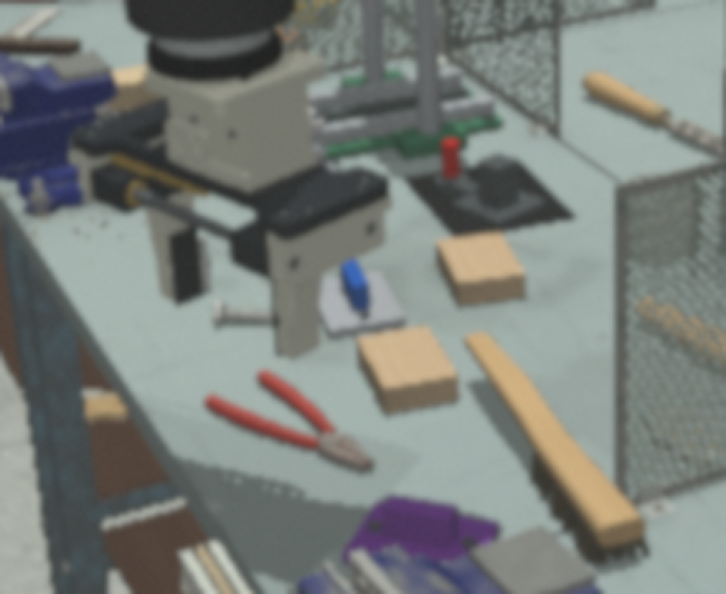

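```bash
cat >> h.py <<'E'
def rect(W,box,z0,z1):
    m=(W[...,0]>box[0])&(W[...,0]<box[1])&(W[...,1]>box[2])&(W[...,1]<box[3])&(W[...,2]>z0)&(W[...,2]<z1)
    n,l,s,c=cv2.connectedComponentsWithStats(m.astype(np.uint8))
    if n<2: return None
    k=1+np.argmax(s[1:,4]); P=W[l==k]
    r=cv2.minAreaRect((P[:,:2]*1000).astype(np.float32))
    return [np.round(r[0],1),np.round(r[1],1),round(r[2],1)],len(P),np.round(np.median(P[:,2])*1000,1),np.round(P[:,:2].mean(0)*1000,1)
E
python3 - <<'E'
from h import *
f=grab('top');W=cloud(f)
np.save('W0.npy',W)
for n,(u,v) in dict(b1=(325,232),b2=(369,277),plate=(312,265),grip=(323,271),base=(194,252),seat=(267,260),crank=(286,205),knob=(264,212),tin=(331,174),white=(279,309),head=(180,185),headfront=(185,203),strip=(129,280),brown=(107,225),mat=(258,192)).items():
    print(n,np.round(W[v-1:v+2,u-1:u+2].reshape(-1,3).mean(0),4))
for nm,box,z0,z1 in [('b1',(.36,.6,-.35,-.2),.016,.032),('b2',(.25,.45,-.5,-.35),.016,.032),('plate',(.3,.45,-.35,-.2),.005,.018),('grip',(.3,.45,-.35,-.2),.027,.045),('base',(.3,.5,.02,.2),.062,.08),('carr',(.3,.5,.0,.25),.038,.052),('head',(.45,.8,-.1,.3),.24,.32),('gear',(.3,.5,-.2,-.05),.045,.07),('hub',(.4,.65,-.25,-.05),.04,.06)]:
    print(nm,rect(W,box,z0,z1))
E
```

```text
b1 [ 0.5717 -0.2652  0.0269]
b2 [ 0.4409 -0.3927  0.0223]
plate [ 0.4762 -0.2272  0.0133]
grip [ 0.4579 -0.2593  0.0347]
base [0.5104 0.1059 0.0717]
seat [ 0.487 -0.102  0.084]
crank [ 0.6469 -0.1529  0.0554]
knob [ 0.6268 -0.0896  0.0542]
tin [ 0.7415 -0.2829  0.0345]
white [ 0.3482 -0.1308  0.0036]
head [0.6622 0.0968 0.2883]
headfront [0.6232 0.0929 0.2479]
strip [0.4322 0.3013 0.0307]
brown [0.5914 0.3677 0.0367]
mat [ 0.6939 -0.0663  0.0024]
b1 ([array([ 569.9, -266.5]), array([84.8, 60.5]), 78.2], 541, np.float64(24.9), array([ 568.8, -267.4]))
b2 ([array([ 428.1, -394.1]), array([84.8, 43.5]), 89.8], 374, np.float64(25.0), array([ 431.2, -394.6]))
plate ([array([ 432.5, -259.4]), array([99.5, 34.9]), 90.0], 264, np.float64(11.0), array([ 434.8, -262.1]))
grip ([array([ 446.3, -266.5]), array([ 6. , 37.5]), 0.2], 24, np.float64(36.8), array([ 447.8, -269.3]))
base ([array([488.5, 109.6]), array([86.4, 23. ]), 88.9], 235, np.float64(69.9), array([489.4, 107.2]))
carr ([array([477.8, 108.1]), array([130.3,  43.2]), 88.4], 371, np.float64(45.6), array([473.5, 104.9]))
head ([array([662.5,  97.6]), array([200.9,  81.9]), 86.2], 2525, np.float64(263.8), array([659.8,  94.5]))
gear ([array([ 477.3, -100.1]), array([71.6, 45.6]), 89.7], 331, np.float64(52.6), array([ 476.4, -100.9]))
hub ([array([ 489. , -100.3]), array([70.2, 70.2]), 85.4], 494, np.float64(50.5), array([ 488.6, -101.1]))
```

```bash
cat > m.py <<'E'
from h import *
import sys
B=[('b1',(.5,.65,-.35,-.2),.018,.032),('b2',(.38,.5,-.48,-.33),.018,.032),('plate',(.38,.53,-.33,-.17),.006,.018),('grip',(.38,.53,-.33,-.17),.027,.045),('base',(.4,.6,.02,.2),.062,.078),('carr',(.4,.6,.0,.25),.039,.052),('gear',(.4,.6,-.2,-.05),.042,.08),('foot',(.55,.75,-.25,-.02),.0085,.014),('hub',(.55,.75,-.25,-.12),.04,.06),('mat',(.55,.8,-.25,-.0),.0015,.0045),('top',(.42,.6,.05,.17),.05,.16)]
if __name__=='__main__':
    f=grab('top');W=cloud(f);np.save('W.npy',W)
    for b in B:
        print(b[0],rect(W,*b[1:]))
E
python3 m.py
python3 - <<'E'
import cv2
a=cv2.imread('pics/top0.png')
def c(n,x0,x1,y0,y1,k): cv2.imwrite(n,cv2.resize(a[y0:y1,x0:x1],None,fx=k,fy=k,interpolation=cv2.INTER_CUBIC))
c('pics/d1.png',290,400,210,300,7);c('pics/d2.png',165,300,170,290,5)
E
```

```text
b1 ([array([ 570.4, -266.4]), array([85.2, 60.5]), 77.2], 552, np.float64(24.8), array([ 570.2, -266.6]))
b2 ([array([ 441.6, -392.9]), array([84.7, 59.8]), 81.4], 567, np.float64(25.1), array([ 441.5, -392.9]))
plate ([array([ 455.6, -266. ]), array([106.9,  75.3]), 79.3], 538, np.float64(11.5), array([ 454.2, -261.4]))
grip ([array([ 454.8, -261.2]), array([49.1, 15.7]), 78.5], 93, np.float64(36.3), array([ 454.6, -261.7]))
base ([array([508.5, 108.9]), array([86.3, 60.2]), 86.1], 614, np.float64(69.4), array([508.4, 108.1]))
carr ([array([510.2, 108.3]), array([125.9, 103. ]), 86.3], 740, np.float64(45.4), array([508.1, 104.9]))
gear ([array([ 489. , -100.5]), array([69.9, 69.5]), 86.2], 565, np.float64(51.6), array([ 488.6, -101.2]))
foot ([array([ 623.5, -147.5]), array([24.8, 54.4]), 15.0], 55, np.float64(10.6), array([ 625.4, -149.5]))
hub ([array([ 649.9, -148.3]), array([28.9, 27.6]), 16.0], 97, np.float64(52.4), array([ 649. , -148.8]))
mat ([array([564.6, -69.5]), array([47.9, 19.3]), 72.7], 33, np.float64(3.3), array([563.6, -67.7]))
top ([array([506.9, 109.9]), array([ 78. , 102.6]), 1.5], 704, np.float64(68.8), array([508.1, 106.7]))
```

View pics/d1.png

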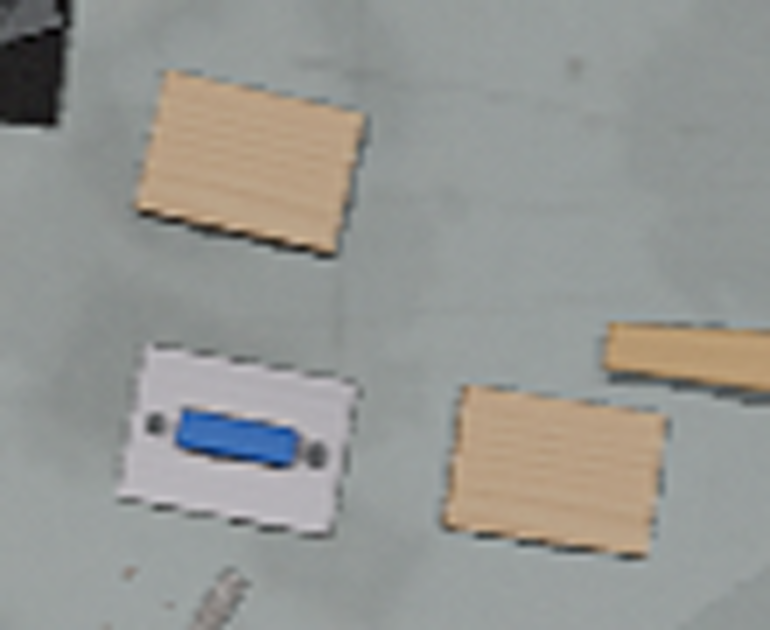

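View pics/d2.png

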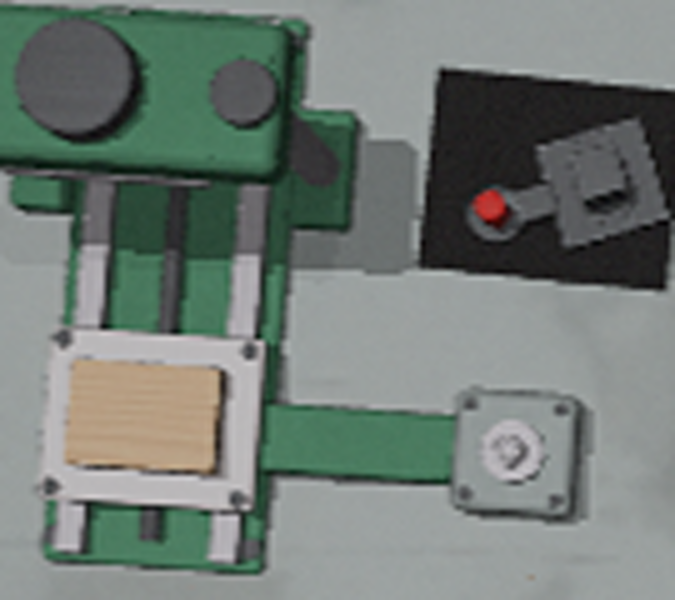

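Candidates in top0 (px):
- **Beech blocks:** (325,232) and (369,277) are loose with the right size (85x60x24). The base block is at (194,252). The brown block (107,225) and the strip (129,280) sit beyond the screen and are the wrong colour or size, so they are not meant.
- **Plate:** blue grip at (323,271). The purple one near the right-hand vice is not meant.
- **Crank:** on the mat at (286,205), with its red knob at (264,212).

The close crop agrees with this. I'll move over block 1, which also uncovers the hidden area.

```bash
python3 -m handwheel '[[2.8,3.0,-0.5,0.1],[2.8,3.0,-1,0.1],[2.8,3.0,-1,0.1],[2.8,3.1,-1,0.1],[2.8,3.1,-1,0.1],[2.9,3.1,-1,0.1],[2.9,3.1,-1,0.1],[2.9,3.1,-1,0.1],[2.9,3.1,-1,0.1],[2.9,3.1,-1,0.1],[2.8,3.1,-1,0],[2.7,3.0,-1,0],[0,0,0,0],[0,0,0,0],[0,0,0,0]]' 0 30
python3 - <<'E'
from h import *
grab('top','pics/t1.png')
E
```

```text
t: 1.7
eef_pos: [0.5697, -0.2669, 0.2897]
ee_rot: [3.141, -0.0, -1.794]
force: [-0.3, -0.5, -0.4]
width: 0.0881
```

View pics/t1.png

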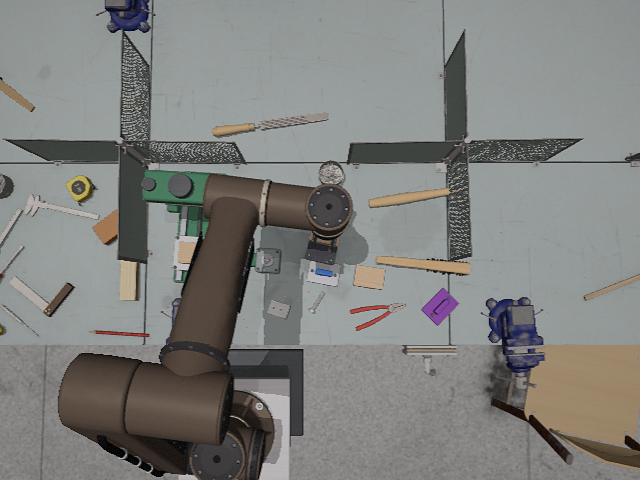

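```bash
python3 -m handwheel '[[0,0,-2,0],[0,0,-2,0],[0,0,-2,0],[0,0,-2,0],[0,0,-1.5,0],[0,0,-1,0],[0,0,0,0],[0,0,0,0]]' 0 30
python3 - <<'E'
from h import *
f=grab('top','pics/t2.png');W=cloud(f)
for u,v in [(330,207),(300,200),(268,200),(240,200),(230,250),(200,300),(325,240)]: print(u,v,np.round(W[v,u],3))
f=grab('scene','pics/s2.png')
a=cv2.imread('pics/s2.png')[200:320,250:400]; cv2.imwrite('pics/s2c.png',cv2.resize(a,None,fx=5,fy=5,interpolation=cv2.INTER_CUBIC))
E
```

```text
t: 2.55
eef_pos: [0.57, -0.2671, 0.1853]
ee_rot: [-3.141, -0.0, -1.794]
force: [1.0, -0.3, 0.8]
width: 0.0877
330 207 [ 0.584 -0.273  0.446]
300 200 [ 0.603 -0.206  0.425]
268 200 [ 0.601 -0.135  0.435]
240 200 [ 0.601 -0.073  0.435]
230 250 [ 0.479 -0.076  0.589]
200 300 [ 0.383 -0.041  0.694]
325 240 [ 0.52  -0.263  0.341]
```

View pics/s2c.png

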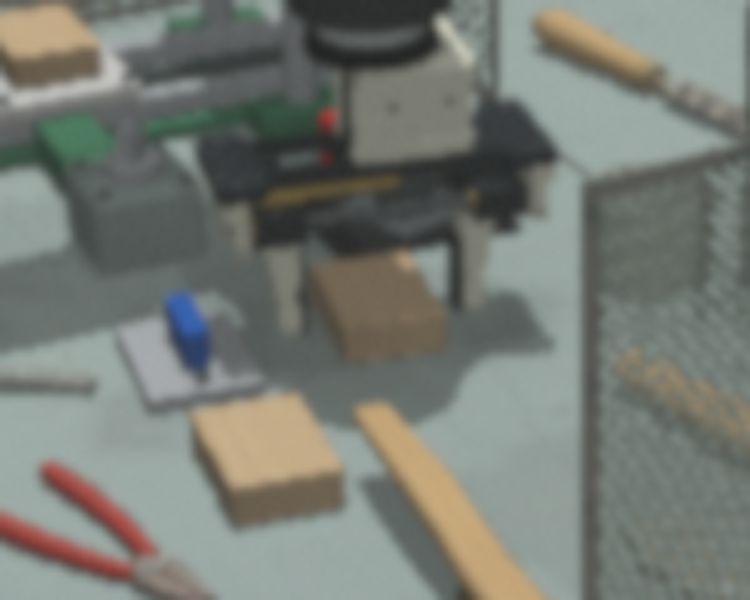

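The fingers straddle block 1 cleanly, so I'll close and lift.

```bash
python3 -m handwheel '[[0,0,0,0],[0,0,0,0],[0,0,0,0],[0,0,0,0],[0,0,0,0],[0,0,0,0],[0,0,0,0],[0,0,0,0],[0,0,0.5,0],[0,0,1,0],[0,0,2,0],[0,0,3,0],[0,0,3,0],[0,0,3,0],[0,0,2,0],[0,0,0,0]]' 1 40
```

```text
t: 4.25
eef_pos: [0.5708, -0.2669, 0.3342]
ee_rot: [-3.135, -0.0, -1.793]
force: [0.2, 0.2, -0.1]
width: 0.0597
```

```bash
python3 -m handwheel '[[-1,1,0,0.05],[-2,2,0,0.05],[-2,3,0,0.055],[-1.23,4,0,0],[0,4,0,0],[0,4,0,0],[0,4,0,0],[0,4,0,0],[0,4,0,0],[0,3,0,0],[0,2.5,0,0],[0,1.5,0,0],[0,0.5,0,0],[0,0,0,0],[0,0,0,0],[0,0,0,0]]'
python3 - <<'E'
from h import *
f=grab('top','pics/t3.png');W=cloud(f)
grab('scene','pics/s3.png')
E
```

```text
t: 5.85
eef_pos: [0.5077, 0.1075, 0.3296]
ee_rot: [3.141, -0.0, -1.64]
force: [0.7, 0.7, -2.0]
width: 0.0599
```

View pics/t3.png

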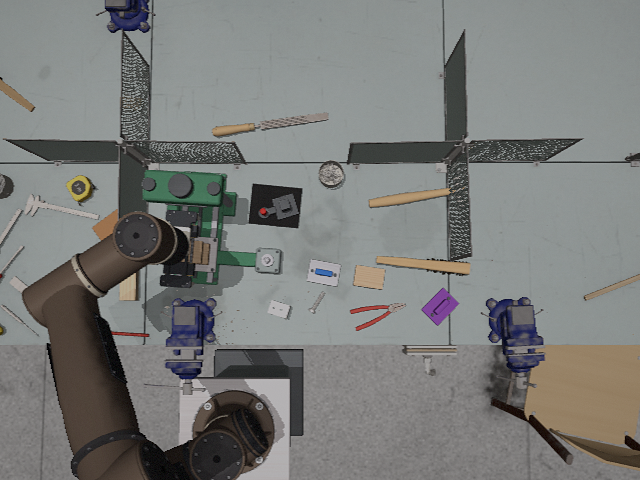

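View pics/s3.png

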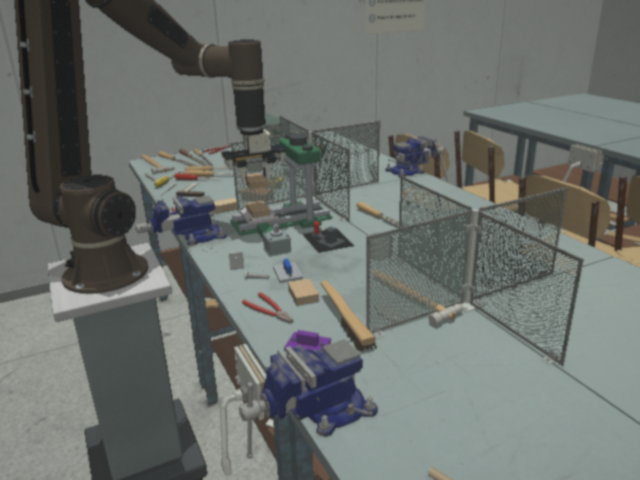

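```bash
python3 -m handwheel '[[0.08,0.09,-1,0],[0,0,-2,0],[0,0,-2,0],[0,0,-1.2,0],[0,0,-0.6,0],[0,0,-0.3,0],[0,0,0,0],[0,0,0,0]]'
```

```text
t: 6.75
eef_pos: [0.5088, 0.1095, 0.2593]
ee_rot: [-3.141, 0.001, -1.639]
force: [-0.3, -0.4, -1.2]
width: 0.0597
```

```bash
python3 -m handwheel '[[0,0,0,0],[0,0,0,0]]'; python3 -m handwheel '[[0,0,-0.2,0],[0,0,0,0],[0,0,0,0]]';python3 -m handwheel '[[0,0,-0.15,0],[0,0,0,0],[0,0,0,0]]'
```

```text
t: 6.95
eef_pos: [0.5087, 0.1094, 0.2592]
ee_rot: [-3.141, 0.001, -1.639]
force: [-0.5, -0.1, -1.1]
width: 0.0596
t: 7.25
eef_pos: [0.5085, 0.1093, 0.2566]
ee_rot: [3.141, -0.0, -1.639]
force: [-0.0, -0.9, -0.8]
width: 0.0597
t: 7.55
eef_pos: [0.5085, 0.1093, 0.2551]
ee_rot: [3.141, -0.0, -1.639]
force: [0.3, -1.1, -1.1]
width: 0.0594
```

```bash
python3 -m handwheel '[[0,-0.08,-0.1,0],[0,0,0,0],[0,0,0,0]]'; python3 -m handwheel '[[0,0,-0.1,0],[0,0,0,0],[0,0,0,0]]'
```

```text
t: 7.85
eef_pos: [0.5085, 0.1085, 0.2541]
ee_rot: [3.142, -0.0, -1.639]
force: [0.2, -0.2, -0.4]
width: 0.0594
t: 8.15
eef_pos: [0.5086, 0.1085, 0.2538]
ee_rot: [-3.141, 0.0, -1.639]
force: [-2.0, 1.0, 5.8]
width: 0.06
```

```bash
python3 -m handwheel '[[0,0,0,0],[0,0,0,0],[0,0,0,0],[0,0,0,0],[0,0,0.5,0],[0,0,1.5,0],[0,0,3,0],[0,0,3,0],[0,-2,2,0],[0,-4,0,0],[0,-4.5,0,0],[0,-4.5,0,0],[0,-4.5,0,0],[0,-4.5,0,0],[0,-4.5,0,0],[0,-4.5,0,0],[0,-4,0,0],[0,-4,0,0],[0,0,0,0]]' 0
cat > stk.py <<'E'
from h import *
import sys
f=grab('top','pics/'+sys.argv[1]);W=cloud(f)
zt=float(sys.argv[2])
print('top',rect(W,(.4,.7,.02,.2),zt-.008,zt+.008))
print('carr',rect(W,(.4,.7,.0,.25),.039,.052))
a=f['image'][:,:,::-1][200:310,150:300]; cv2.imwrite('pics/c_'+sys.argv[1],cv2.resize(a,None,fx=5,fy=5,interpolation=cv2.INTER_CUBIC))
g=grab('scene','pics/s_'+sys.argv[1])['image'][:,:,::-1]
u,v=map(int,proj(arm.grab_frame('scene'),(.51,.11,.09)))
a=g[v-45:v+45,u-60:u+60]; cv2.imwrite('pics/sc_'+sys.argv[1],cv2.resize(a,None,fx=6,fy=6,interpolation=cv2.INTER_CUBIC)); print(u,v)
E
python3 stk.py t4.png 0.093
```

```text
t: 10.05
eef_pos: [0.5081, -0.3053, 0.3529]
ee_rot: [3.141, -0.001, -1.643]
force: [-0.9, 0.6, -0.6]
width: 0.0875
top ([array([507.9, 108.4]), array([87.5, 60.3]), 86.2], 649, np.float64(93.6), array([507.6, 107.9]))
carr ([array([508.6, 108.6]), array([125.3,  99.8]), 86.3], 570, np.float64(45.7), array([512.3, 109.8]))
256 200
```

View pics/c_t4.png

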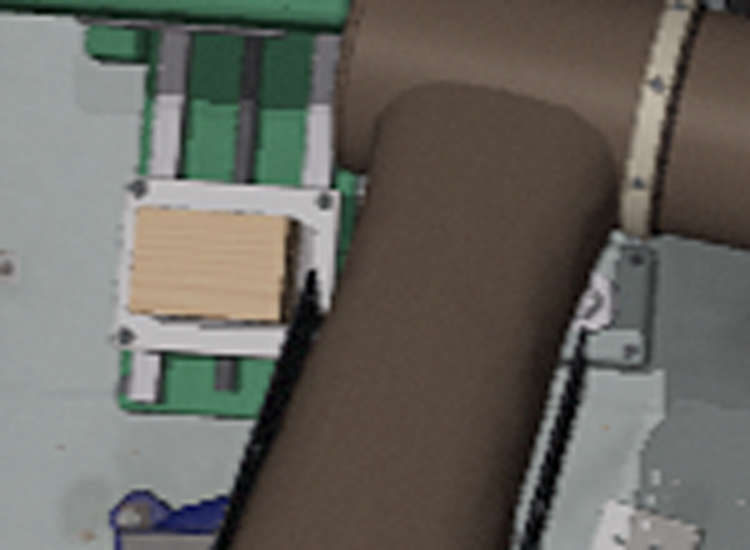

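View pics/sc_t4.png

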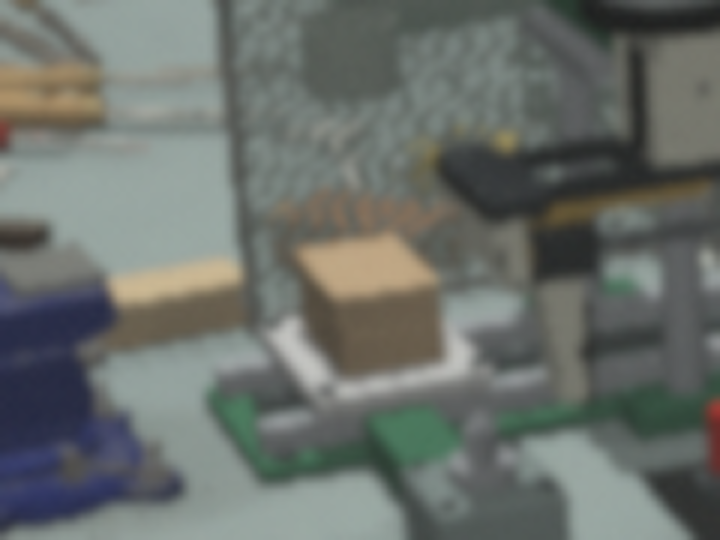

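Layer 1 is on, with top centre (507.9,108.4) against base (508.5,108.9). Next is block 2. The brush handle end (376,260) is close to the far finger, so I'll grip 10 mm toward +y with a narrower opening.

```bash
python3 -m handwheel '[[-2,-2.5,-1,-0.04],[-2.5,-3,-2,-0.038],[-2,-2.27,-2,0],[0,0,-2.5,0],[0,0,-2.5,0],[0,0,-2.5,0],[0,0,0,0],[0,0,0,0],[0,0,0,0]]' 0.16
python3 - <<'E'
from h import *
f=grab('scene','pics/s5.png')
a=cv2.imread('pics/s5.png')[220:330,250:400]; cv2.imwrite('pics/s5c.png',cv2.resize(a,None,fx=5,fy=5,interpolation=cv2.INTER_CUBIC))
E
```

```text
t: 11.1
eef_pos: [0.4445, -0.3789, 0.2298]
ee_rot: [-3.139, -0.001, -1.715]
force: [-0.5, -0.3, 0.1]
width: 0.0733
```

View pics/s5c.png

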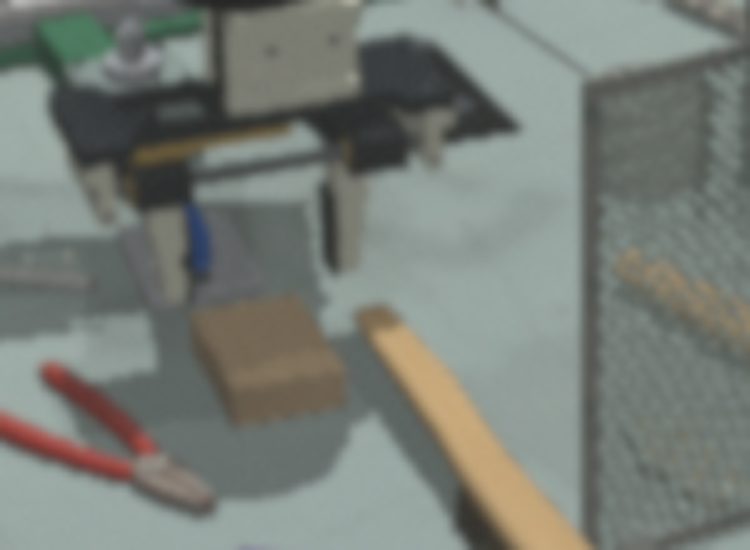

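```bash
python3 -m handwheel '[[-0.15,-0.4,0,-0.006],[0,0,-1.5,0],[0,0,-1.5,0],[0,0,-1,0],[0,0,-0.4,0],[0,0,0,0],[0,0,0,0]]' 0.16
python3 - <<'E'
from h import *
f=grab('scene','pics/s6.png')
a=cv2.imread('pics/s6.png')[220:330,250:400]; cv2.imwrite('pics/s6c.png',cv2.resize(a,None,fx=5,fy=5,interpolation=cv2.INTER_CUBIC))
E
```

```text
t: 11.85
eef_pos: [0.4423, -0.3833, 0.1847]
ee_rot: [-3.141, -0.0, -1.723]
force: [0.5, 0.5, -0.2]
width: 0.0732
```

View pics/s6c.png

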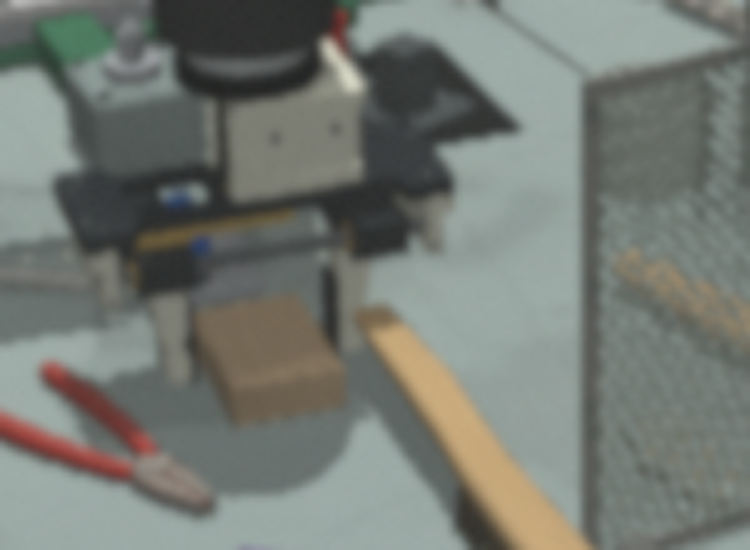

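```bash
python3 -m handwheel '[[0,0,0,0],[0,0,0,0],[0,0,0,0],[0,0,0,0],[0,0,0,0],[0,0,0,0],[0,0,0,0],[0,0,0.5,0],[0,0,1,0],[0,0,2,0],[0,0,3,0],[0,0,3,0],[0,0,3,0],[0,0,3,0],[0,0,3,0],[0,0,0,0],[0,0,0,0]]' 1 40; python3 -m handwheel '[[1,2,0,0.05],[2,4,0,0.034],[2,4,0,0],[1.5,4.5,0,0],[0.2,4.5,0,0],[0,4.5,0,0],[0,4.5,0,0],[0,4.5,0,0],[0,4.5,0,0],[0,4,0,0],[0,4,0,0],[0,3,0,0],[0,1.5,0,0],[0,0.5,0,0],[0,0,0,0],[0,0,0,0],[0,0,0,0]]'
```

```text
t: 13.6
eef_pos: [0.4418, -0.383, 0.3703]
ee_rot: [-3.14, -0.0, -1.723]
force: [-0.2, 0.7, -1.2]
width: 0.0595
t: 15.3
eef_pos: [0.509, 0.1158, 0.369]
ee_rot: [3.141, -0.0, -1.64]
force: [0.4, 0.9, -0.9]
width: 0.0596
```

```bash
python3 -m handwheel '[[0.03,0.25,-1,0],[0,0,-2,0],[0,0,-2,0],[0,0,-2,0],[0,0,-1,0],[0,0,-0.5,0],[0,0,0,0],[0,0,0,0],[0,0,0,0]]'
```

```text
t: 16.2
eef_pos: [0.5097, 0.1195, 0.285]
ee_rot: [-3.14, 0.001, -1.639]
force: [0.4, 0.4, -0.7]
width: 0.0596
```

```bash
python3 -m handwheel '[[-0.03,-0.1,-0.4,0],[0,0,-0.1,0],[0,0,0,0],[0,0,0,0]]'; python3 -m handwheel '[[0,0,-0.15,0],[0,0,0,0],[0,0,0,0]]'; python3 -m handwheel '[[0,0,-0.1,0],[0,0,0,0],[0,0,0,0]]'
```

```text
t: 16.6
eef_pos: [0.5091, 0.1183, 0.2792]
ee_rot: [-3.142, 0.0, -1.639]
force: [0.6, 0.1, -1.9]
width: 0.0599
t: 16.9
eef_pos: [0.509, 0.1183, 0.2776]
ee_rot: [3.141, -0.0, -1.639]
force: [-0.3, -0.9, -1.3]
width: 0.0598
t: 17.2
eef_pos: [0.509, 0.1183, 0.2775]
ee_rot: [-3.141, 0.0, -1.639]
force: [-4.6, -0.1, 7.4]
width: 0.0598
```

```bash
python3 -m handwheel '[[0,0,0,0],[0,0,0,0],[0,0,0,0],[0,0,0,0],[0,0,0.5,0],[0,0,1.5,0],[0,0,3,0],[0,0,3,0],[0,-2,2,0],[0,-4,0,0],[0,-4.5,0,0],[0,-4.5,0,0],[0,-4.5,0,0],[0,-4.5,0,0],[0,-4.5,0,0],[0,-4.5,0,0],[0,-4.5,0,0],[0,-4.5,0,0],[-2,-4.5,0,-0.06],[-2,-2,0,-0.06]]' 0
python3 stk.py t7.png 0.117;python3 m.py | grep -E "plate|grip"
```

```text
t: 19.2
eef_pos: [0.4684, -0.3697, 0.3762]
ee_rot: [3.141, -0.0, -1.763]
force: [-0.1, -0.2, 0.7]
width: 0.0876
top ([array([507.6, 107.7]), array([86.1, 60.2]), 86.6], 663, np.float64(117.7), array([507.3, 107.9]))
carr ([array([508.6, 107.8]), array([126.8, 100.2]), 86.1], 632, np.float64(45.5), array([505.2,  96.2]))
256 200
plate ([array([ 452.9, -262. ]), array([93.4, 68.4]), 78.6], 483, np.float64(11.4), array([ 453.1, -260.1]))
grip ([array([ 454.7, -261.2]), array([49.2, 15.7]), 79.8], 91, np.float64(36.6), array([ 454.4, -261.9]))
```

View pics/c_t7.png

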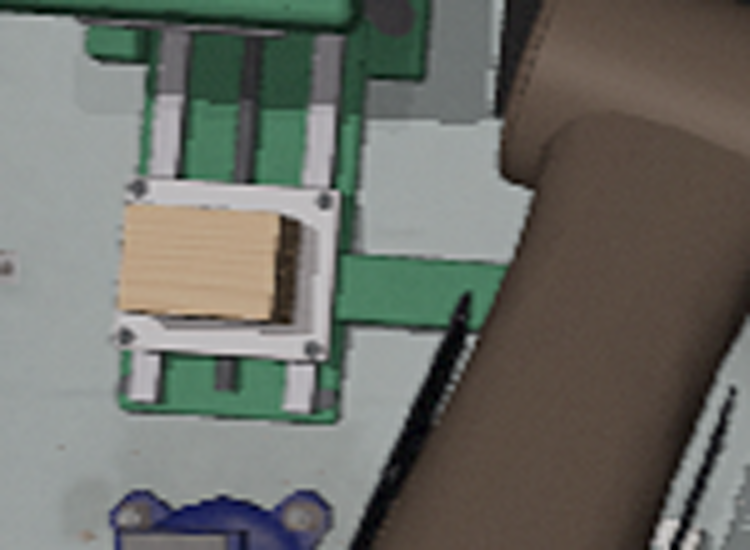

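View pics/sc_t7.png

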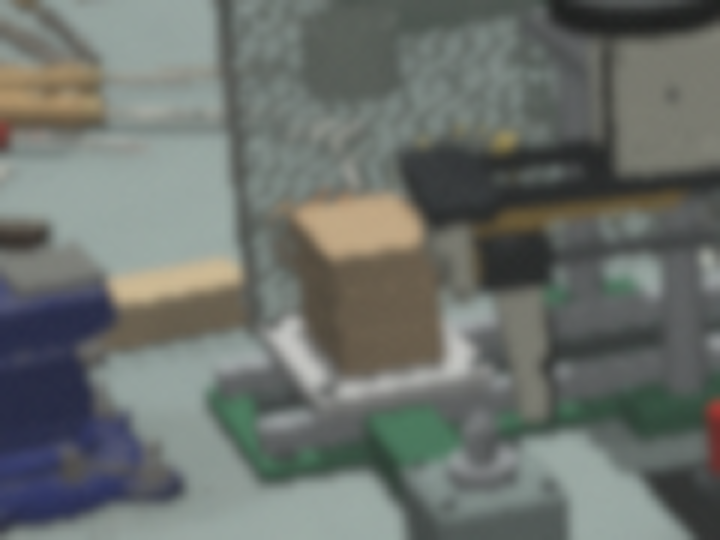

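```bash
cat > wf.py <<'E'
from h import *
import sys
# wireframe of expected stack; args: out cx cy yawdeg zs...
out=sys.argv[1];cx,cy,yaw=map(float,sys.argv[2:5]);zs=[float(z) for z in sys.argv[5:]]
c,s=np.cos(np.radians(yaw)),np.sin(np.radians(yaw))
C=[(cx+c*a-s*b,cy+s*a+c*b) for a,b in [(.03,.0425),(.03,-.0425),(-.03,-.0425),(-.03,.0425)]]
ims=[]
for n in('scene','top'):
    f=grab(n);im=f['image'][:,:,::-1].copy()
    u,v=map(int,proj(f,(cx,cy,.09)));k=8;w,h=45,36
    a=cv2.resize(im[v-h:v+h,u-w:u+w],None,fx=k,fy=k,interpolation=cv2.INTER_CUBIC)
    b=a.copy()
    for z in zs:
        p=np.array([[( x-(u-w)+.5)*k,(y-(v-h)+.5)*k] for x,y in [proj(f,(X,Y,z)) for X,Y in C]],np.int32)
        cv2.polylines(b,[p],True,(0,0,255),1)
    cv2.imwrite(f'pics/{out}_{n}.png',b)
E
python3 wf.py w7 .5085 .1085 -3.8 .069 .093 .117
```

```text
(no output)
```

View pics/w7_scene.png

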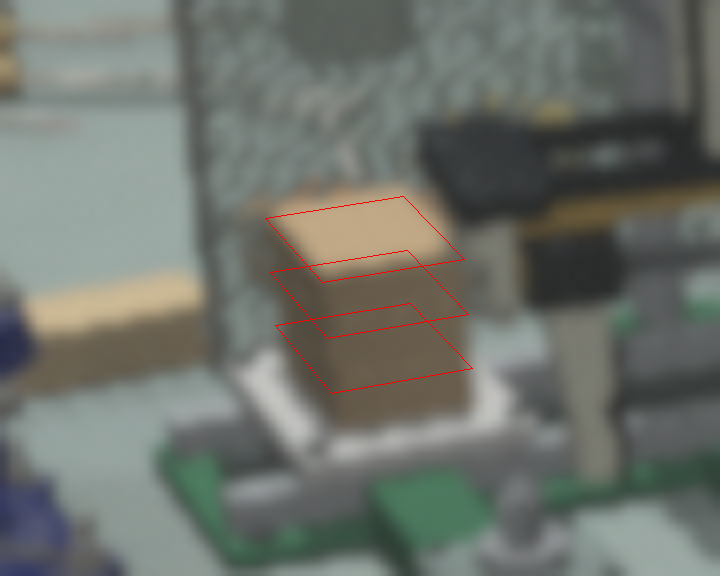

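View pics/w7_top.png

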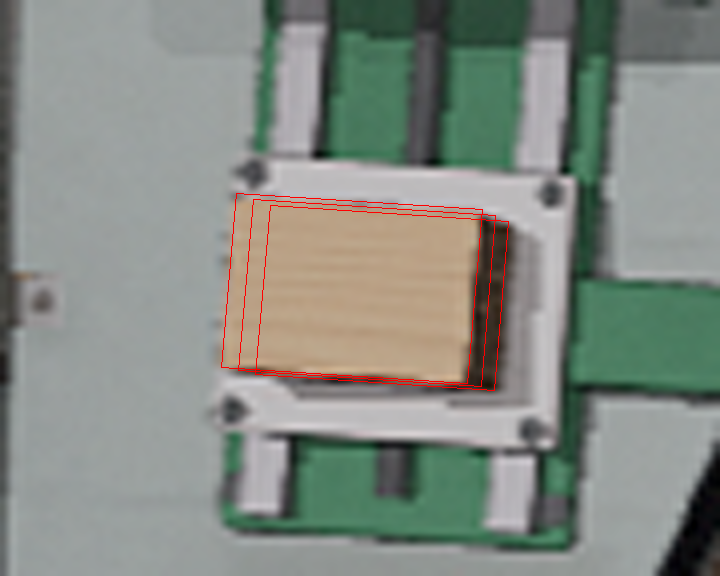

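```bash
python3 -m handwheel '[[-0.3,2,-1,0],[-0.4,3,-2,0],[-0.4,3,-2.5,0],[-0.27,2,-2.5,0],[0,0.85,-2.5,0],[0,0,-2.5,0],[0,0,-2,0],[0,0,-1,0],[0,0,0,0],[0,0,0,0],[0,0,0,0]]' 0.55
```

```text
t: 20.6
eef_pos: [0.456, -0.2582, 0.2178]
ee_rot: [-3.14, -0.0, -1.758]
force: [0.5, -0.0, 0.1]
width: 0.0391
```

```bash
python3 -m handwheel '[[-0.13,-0.3,-0.7,0],[0,0,-1,0],[0,0,-0.6,0],[0,0,-0.3,0],[0,0,0,0],[0,0,0,0]]'
python3 - <<'E'
from h import *
f=grab('scene','pics/s8.png')
a=cv2.imread('pics/s8.png')[210:320,230:380]; cv2.imwrite('pics/s8c.png',cv2.resize(a,None,fx=5,fy=5,interpolation=cv2.INTER_CUBIC))
E
```

```text
t: 21.2
eef_pos: [0.4541, -0.2612, 0.1906]
ee_rot: [3.141, -0.0, -1.759]
force: [0.3, 0.7, -0.8]
width: 0.0394
```

View pics/s8c.png

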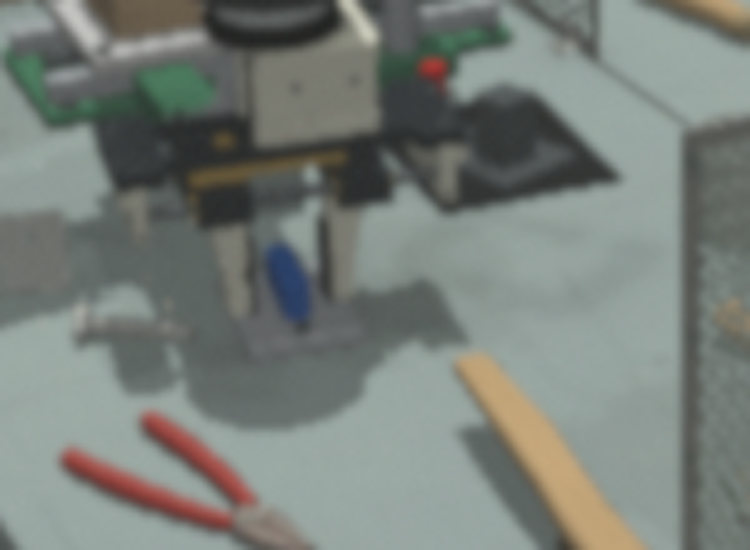

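```bash
python3 -m handwheel '[[0,0,0,0],[0,0,0,0],[0,0,0,0],[0,0,0,0],[0,0,0,0],[0,0,0,0],[0,0,0,0],[0,0,0.5,0],[0,0,1,0],[0,0,2,0],[0,0,3,0],[0,0,3,0],[0,0,3,0],[0,0,3,0],[0,0,3,0],[0,0,0,0],[0,0,0,0]]' 1 55; python3 -m handwheel '[[1,2,0,0.05],[2,4,0,0.05],[1.5,4,0,0.02],[0.9,4,0,0],[0,4,0,0],[0,4,0,0],[0,4,0,0],[0,4,0,0],[0,3,0,0],[0,2.5,0,0],[0,1,0,0],[0,0.4,0,0],[0,0,0,0],[0,0,0,0],[0,0,0,0]]'
```

```text
t: 22.95
eef_pos: [0.4536, -0.261, 0.3763]
ee_rot: [-3.14, 0.001, -1.759]
force: [-0.6, -0.2, -3.5]
width: 0.0155
t: 24.45
eef_pos: [0.508, 0.1069, 0.3755]
ee_rot: [3.141, -0.0, -1.64]
force: [0.2, 1.0, -2.4]
width: 0.0156
```

```bash
python3 -m handwheel '[[0.04,0.12,-1,0],[0,0,-2,0],[0,0,-1.8,0],[0,0,-1,0],[0,0,-0.5,0],[0,0,0,0],[0,0,0,0],[0,0,0,0]]'
python3 - <<'E'
from h import *
f=grab('scene','pics/s9.png')
a=cv2.imread('pics/s9.png')[130:240,200:350]; cv2.imwrite('pics/s9c.png',cv2.resize(a,None,fx=5,fy=5,interpolation=cv2.INTER_CUBIC))
E
```

```text
t: 25.25
eef_pos: [0.5087, 0.1092, 0.3134]
ee_rot: [-3.14, 0.001, -1.639]
force: [-0.5, 0.2, -2.2]
width: 0.0156
```

View pics/s9c.png

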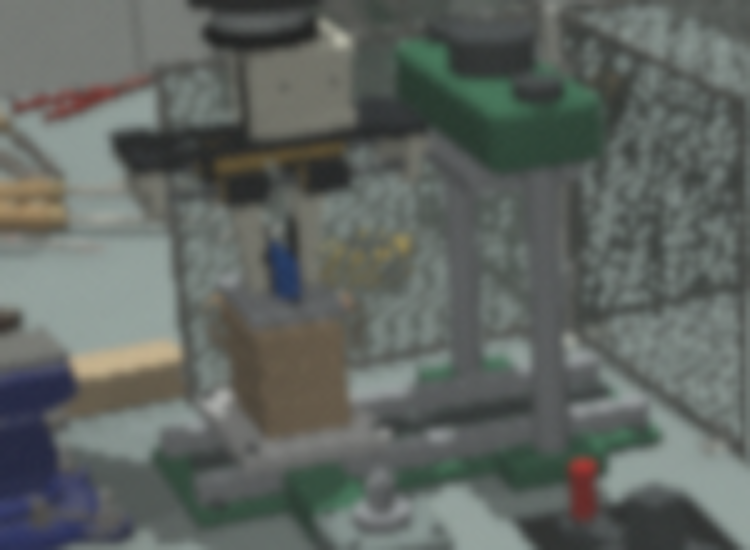

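```bash
python3 -m handwheel '[[0,-0.05,-0.35,0],[0,0,-0.1,0],[0,0,0,0],[0,0,0,0]]'; python3 -m handwheel '[[0,0,-0.1,0],[0,0,0,0],[0,0,0,0]]'; python3 -m handwheel '[[0,0,-0.1,0],[0,0,0,0],[0,0,0,0]]'
```

```text
t: 25.7
eef_pos: [0.5084, 0.1085, 0.3082]
ee_rot: [3.142, -0.0, -1.639]
force: [0.4, 0.0, -3.1]
width: 0.0158
t: 26.0
eef_pos: [0.5085, 0.1086, 0.3078]
ee_rot: [-3.141, 0.0, -1.639]
force: [-2.6, -0.0, 6.1]
width: 0.0154
t: 26.3
eef_pos: [0.5085, 0.1085, 0.3078]
ee_rot: [-3.14, 0.0, -1.638]
force: [-7.8, -0.1, 14.9]
width: 0.0159
```

```bash
python3 -m handwheel '[[0,0,0.1,0],[0,0,0,0],[0,0,0,0],[0,0,0,0],[0,0,0.5,0],[0,0,1.5,0],[0,0,3,0],[0,-1,3,0],[0,-2,2,0],[0,-4,0,0],[0,-4.9,0,0],[0,-4.9,0,0],[0,-4.9,0,0],[0,-4.9,0,0],[0,-4.9,0,0],[0,-4.9,0,0],[0,-4.9,0,0],[-2,-4.5,0,0],[-2,-4.5,0,0],[-2,-4.5,0,0]]' 0.55
python3 -m handwheel '[[-2,-4.5,0,0],[-2,-4,0,0],[-2,-3,0,0],[-1,-1,0,0],[0,0,0,0]]'
python3 stk.py t10.png 0.127;python3 m.py | grep -E "foot|hub|gear|mat"; python3 wf.py w10 .5085 .1085 -3.8 .069 .093 .117
```

```text
t: 28.3
eef_pos: [0.4475, -0.4413, 0.4073]
ee_rot: [3.142, -0.0, -1.639]
force: [2.1, -0.9, 0.7]
width: 0.0397
t: 28.8
eef_pos: [0.3769, -0.5658, 0.4067]
ee_rot: [3.141, 0.001, -1.642]
force: [-0.0, 0.6, 0.6]
width: 0.0396
top ([array([507.9, 108.7]), array([93.7, 66.3]), 86.1], 665, np.float64(127.8), array([507.8, 107. ]))
carr ([array([508.4, 108.1]), array([124.5, 100.3]), 86.0], 585, np.float64(45.8), array([502.6,  93.5]))
256 200
gear ([array([ 489.1, -100.4]), array([70.1, 69.5]), 86.1], 560, np.float64(51.9), array([ 488.6, -101.3]))
foot ([array([ 672.9, -163.8]), array([33.2, 23.4]), 32.0], 49, np.float64(10.8), array([ 671.1, -164.6]))
hub ([array([ 649.9, -148.1]), array([27.8, 27.4]), 14.7], 92, np.float64(54.0), array([ 649.5, -148.4]))
mat ([array([624. , -57.3]), array([27.6, 58.2]), 34.3], 43, np.float64(3.3), array([623.9, -51.9]))
```

View pics/t10.png

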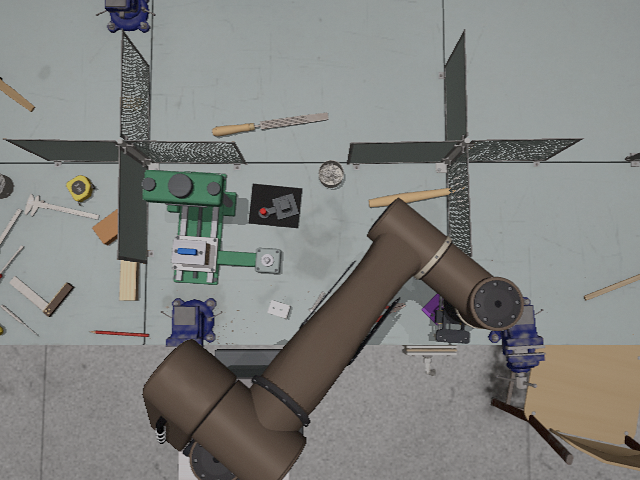

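View pics/w10_top.png

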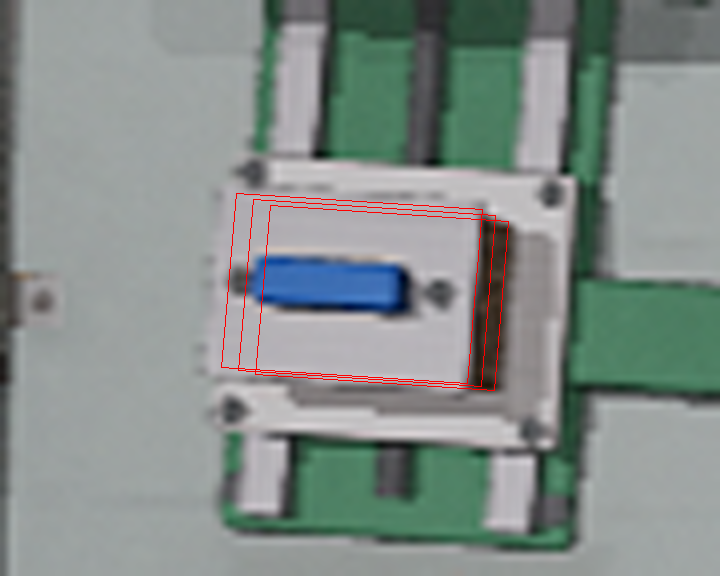

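View pics/w10_scene.png

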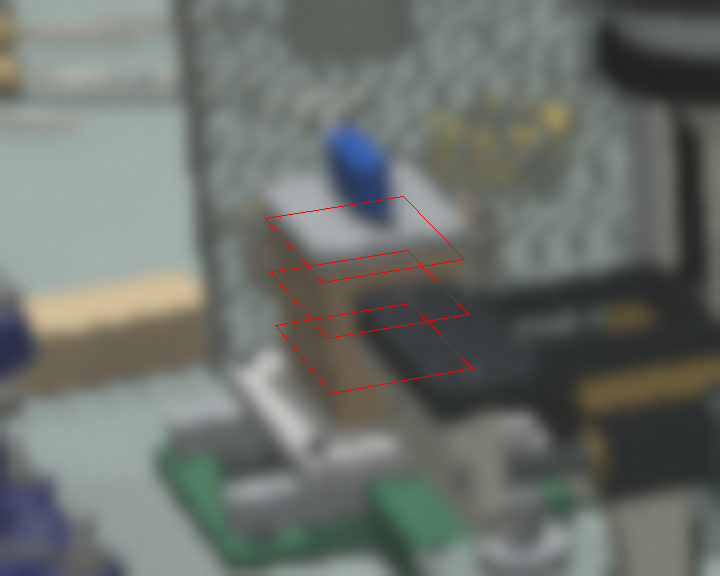

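Stack and plate look flush: plate centre (507.9,108.7) against base (508.5,108.9). Next is the crank, so I'll zoom in on it, the mat and the shaft.

```bash
python3 - <<'E'
from h import *
f=grab('top','pics/t11.png');im=f['image'];W=cloud(f)
a=im[:,:,::-1]
cv2.imwrite('pics/e1.png',cv2.resize(a[175:235,240:310],None,fx=10,fy=10,interpolation=cv2.INTER_CUBIC))
cv2.imwrite('pics/e2.png',cv2.resize(a[243:277,248:288],None,fx=16,fy=16,interpolation=cv2.INTER_CUBIC))
I=im.astype(int)
m=(I[...,0]>150)&(I[...,1]<90)&(I[...,2]<90)
v,u=np.nonzero(m[190:230,250:280]);print('red px',u.mean()+250,v.mean()+190,len(u)); print('knob',ray(f,u.mean()+250,v.mean()+190,.053))
# shaft tip
m=(np.hypot(W[...,0]-.489,W[...,1]+.1005)<.03)&(W[...,2]>.063); print('shaft',W[m])
for p in [(283.8,0)]: pass
dk=(I.sum(-1)<130); 
n,l,s,c=cv2.connectedComponentsWithStats(dk[170:240,240:310].astype(np.uint8))
k=1+np.argmax(s[1:,4]); v,u=np.nonzero(l==k)
P=np.array([ray(f,x+240,y+170,.003)[:2]*1000 for x,y in zip(u,v)],np.float32)
print('mat',cv2.minAreaRect(P))
E
```

```text
red px 262.5 210.5 24
knob [ 0.63131361 -0.08516659  0.053     ]
shaft [[ 0.5021163  -0.09467856  0.06674704]
 [ 0.50217769 -0.10593674  0.06573844]
 [ 0.49935589 -0.09174108  0.06546916]
 [ 0.4993978  -0.0973532   0.06477085]
 [ 0.49842115 -0.10163089  0.08049926]
 [ 0.49927306 -0.11455184  0.06671226]
 [ 0.49662188 -0.08875123  0.06369442]
 [ 0.49651817 -0.09459456  0.06539039]
 [ 0.4954089  -0.09914401  0.08376511]
 [ 0.49494262 -0.10265618  0.09148235]
 [ 0.49618027 -0.10360855  0.07095669]
 [ 0.49660966 -0.1114896   0.06380478]
 [ 0.49376148 -0.08880193  0.06397423]
 [ 0.49265788 -0.09626585  0.08277907]
 [ 0.49256416 -0.09922169  0.0843665 ]
 [ 0.49249113 -0.1021398   0.08560107]
 [ 0.49266746 -0.10467209  0.08258128]
 [ 0.49373799 -0.11154982  0.06428256]
 [ 0.49073979 -0.08630081  0.06713197]
 [ 0.49095494 -0.08876275  0.06333922]
 [ 0.48996692 -0.09327882  0.08069193]
 [ 0.4900582  -0.09593686  0.07907626]
 [ 0.49006747 -0.09873459  0.0789019 ]
 [ 0.48999435 -0.10166521  0.08017555]
 [ 0.48982477 -0.10474345  0.08314446]
 [ 0.48970635 -0.10773239  0.08521436]
 [ 0.49072501 -
[... 521 characters left out ...]
07979413]
 [ 0.48397895 -0.10516902  0.08742694]
 [ 0.48512581 -0.10608056  0.06596509]
 [ 0.48521934 -0.10876419  0.06420413]
 [ 0.48516122 -0.11736471  0.06525627]
 [ 0.48242591 -0.08883764  0.06339333]
 [ 0.48242035 -0.09168654  0.06348912]
 [ 0.48142458 -0.09915385  0.08270683]
 [ 0.48157133 -0.10170022  0.07985971]
 [ 0.47953187 -0.10882025  0.06438532]
 [ 0.47946071 -0.1117767   0.06579582]
 [ 0.4795936  -0.11439075  0.06312829]
 [ 0.47672656 -0.0889238   0.06379882]
 [ 0.47668377 -0.09184621  0.0646726 ]
 [ 0.47655307 -0.10059966  0.06734213]
 [ 0.47384597 -0.09470685  0.06469097]]
mat ((653.6275634765625, -117.01215362548828), (146.48291015625, 119.09687042236328), 84.61351776123047)
```

View pics/e1.png

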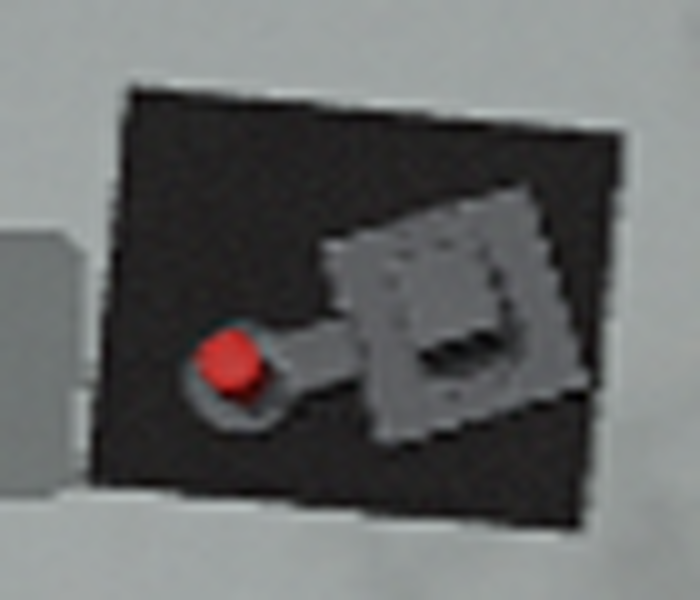

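View pics/e2.png

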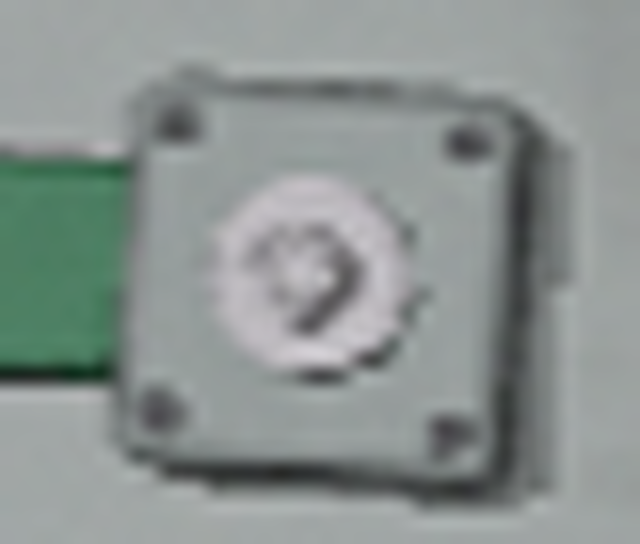

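```bash
python3 -m handwheel '[[1.5,2,0,0.05],[2,3.2,0,0.1],[2.5,4,0,0.1],[2.5,4,0,0.1],[2.5,4,-1,0],[2.5,4,-1,0],[2.5,4,-2,0],[2.5,4,-2,0],[2.5,4,-2,0],[2.5,3.5,-2,0],[2,2.5,-2,0],[1.5,1.5,-2,0],[0.8,1.1,-1,0],[0,0,0,0],[0,0,0,0],[0,0,0,0]]' 0.4
python3 - <<'E'
from h import *
f=grab('top','pics/t12.png')
f=grab('scene','pics/s12.png')
a=cv2.imread('pics/s12.png')[180:290,250:400]; cv2.imwrite('pics/s12c.png',cv2.resize(a,None,fx=5,fy=5,interpolation=cv2.INTER_CUBIC))
E
```

```text
t: 30.75
eef_pos: [0.6544, -0.15, 0.2598]
ee_rot: [-3.14, -0.0, -1.289]
force: [0.4, -0.9, 0.5]
width: 0.0524
```

View pics/s12c.png

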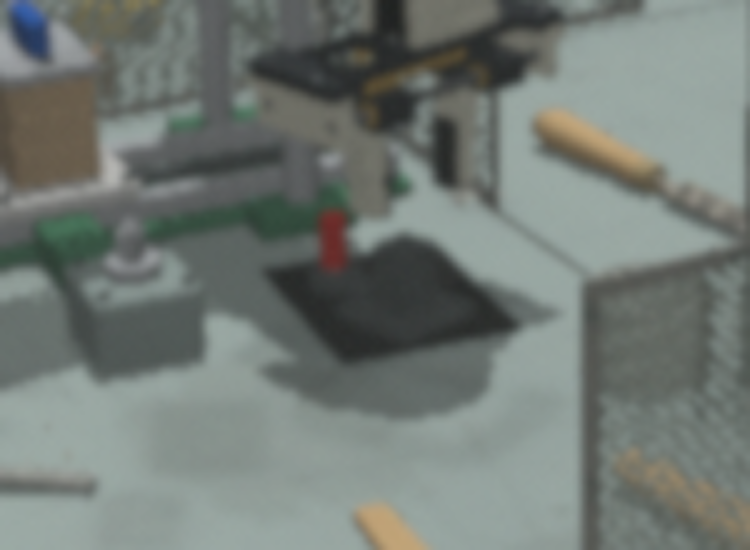

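```bash
python3 -m handwheel '[[-0.45,0.18,-1,0],[0,0,-2,0],[0,0,-1.6,0],[0,0,-1,0],[0,0,-0.6,0],[0,0,0,0],[0,0,0,0],[0,0,0,0]]'
python3 -m handwheel '[[0,0,0,0],[0,0,0,0],[0,0,0,0],[0,0,0,0],[0,0,0,0],[0,0,0,0],[0,0,0,0]]' 1 55
```

```text
t: 31.65
eef_pos: [0.6505, -0.1476, 0.1974]
ee_rot: [-3.14, -0.0, -1.289]
force: [0.3, -0.8, -1.1]
width: 0.0525
t: 32.35
eef_pos: [0.6504, -0.1475, 0.1968]
ee_rot: [-3.141, -0.0, -1.289]
force: [1.1, 1.0, 1.6]
width: 0.028
```

```bash
python3 -c "
from h import *
f=grab('top')
print(ray(f,267.0,259.7,.06),ray(f,267.5,260.2,.06))
print('tip',ray(f,248+322/16-.5,243+280/16-.5,.084))"
python3 -m handwheel '[[0,0,0.5,0],[0,0,1,0],[0,0,2,0],[0,0,3,0],[0,0,3,0],[0,0,2.5,0],[-1,0.3,0.3,0.1],[-2,0.5,0,0.1],[-3,1,0,0.1],[-3,1,0,0.084],[-3,1,0,0],[-2,0.5,0,0],[-1.5,0.3,0,0],[-0.5,0.1,0,0],[0,0,0,0],[0,0,0,0],[0,0,0,0]]'
```

```text
[ 0.4891482  -0.09983655  0.06      ] [ 0.48772379 -0.10127037  0.06      ]
tip [ 0.48696895 -0.10378911  0.084     ]
t: 34.1
eef_pos: [0.4908, -0.1007, 0.3196]
ee_rot: [3.142, -0.0, -0.905]
force: [-0.0, 0.2, -3.3]
width: 0.0278
```

```bash
python3 -m handwheel '[[-0.2,0.05,-1,0],[0,0,-1.5,0],[0,0,-1,0],[0,0,-0.2,0],[0,0,0,0],[0,0,0,0],[0,0,0,0]]'
python3 - <<'E'
from h import *
f=grab('scene','pics/s13.png')
a=cv2.imread('pics/s13.png')[180:290,220:370]; cv2.imwrite('pics/s13c.png',cv2.resize(a,None,fx=5,fy=5,interpolation=cv2.INTER_CUBIC))
f=grab('top','pics/t13.png')
a=cv2.imread('pics/t13.png')[220:310,200:320]; cv2.imwrite('pics/t13c.png',cv2.resize(a,None,fx=6,fy=6,interpolation=cv2.INTER_CUBIC))
E
```

```text
t: 34.8
eef_pos: [0.4884, -0.1, 0.2831]
ee_rot: [-3.141, -0.001, -0.905]
force: [-0.6, -1.0, -2.3]
width: 0.0282
```

View pics/s13c.png

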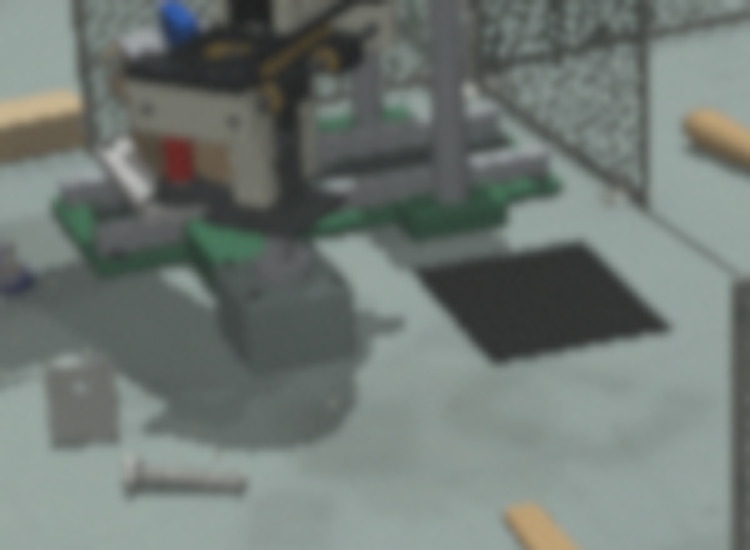

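View pics/t13c.png

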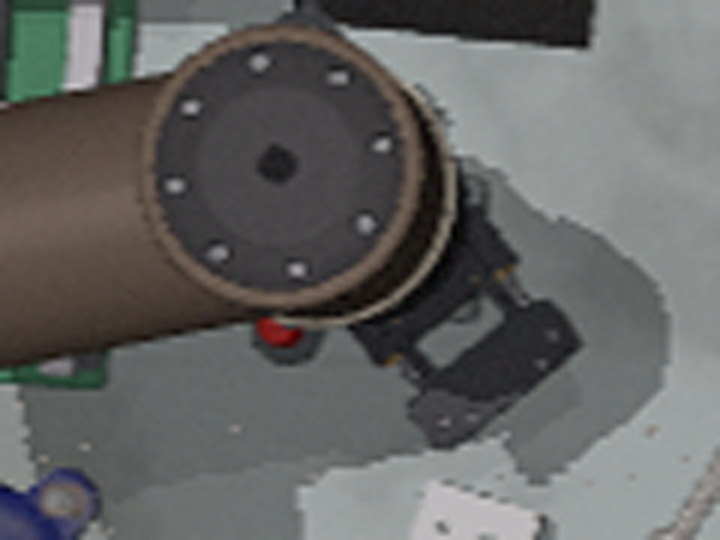

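```bash
python3 -m handwheel '[[0.05,-0.02,-0.3,0],[0,0,-0.2,0],[0,0,-0.2,0],[0,0,0,0],[0,0,0,0]]'; python3 -m handwheel '[[0,0,-0.2,0],[0,0,-0.1,0],[0,0,0,0],[0,0,0,0]]'
```

```text
t: 35.4
eef_pos: [0.4886, -0.1003, 0.2755]
ee_rot: [3.141, 0.0, -0.905]
force: [0.1, 0.1, -3.7]
width: 0.0279
t: 35.8
eef_pos: [0.4888, -0.1002, 0.2726]
ee_rot: [-3.141, -0.0, -0.905]
force: [1.1, 1.0, -3.8]
width: 0.0277
```

```bash
python3 -m handwheel '[[0,0,-0.2,0],[0,0,0,0],[0,0,0,0]]'; python3 -m handwheel '[[0,0,-0.2,0],[0,0,0,0],[0,0,0,0]]'
```

```text
t: 36.1
eef_pos: [0.4889, -0.1003, 0.2714]
ee_rot: [-3.141, -0.001, -0.904]
force: [-1.9, 1.5, 4.8]
width: 0.0276
t: 36.4
eef_pos: [0.489, -0.1003, 0.2708]
ee_rot: [-3.14, -0.002, -0.904]
force: [-6.8, 2.0, 19.2]
width: 0.0277
```

```bash
python3 -m handwheel '[[0,0,0.4,0],[0,0,0,0],[0,0,0,0]]'; for d in 0.15 0.1 0.1 0.1; do :; done; python3 -m handwheel '[[0.15,0,0,0],[0,0,0,0],[0,0,0,0]]';python3 -m handwheel '[[0.1,0,0,0],[0,0,0,0],[0,0,0,0]]';python3 -m handwheel '[[0.1,0,0,0],[0,0,0,0],[0,0,0,0]]'
```

```text
t: 36.7
eef_pos: [0.4887, -0.1002, 0.2725]
ee_rot: [-3.141, -0.0, -0.905]
force: [1.5, -0.2, -2.9]
width: 0.028
t: 37.0
eef_pos: [0.49, -0.1003, 0.2722]
ee_rot: [3.141, 0.0, -0.905]
force: [-0.2, 0.3, -3.8]
width: 0.0275
t: 37.3
eef_pos: [0.4911, -0.1003, 0.2725]
ee_rot: [3.141, 0.0, -0.905]
force: [0.6, -0.3, -3.2]
width: 0.0275
t: 37.6
eef_pos: [0.4921, -0.1002, 0.2726]
ee_rot: [-3.142, 0.0, -0.905]
force: [-0.7, 0.5, -4.2]
width: 0.0275
```

```bash
python3 -m handwheel '[[0.1,0,0,0],[0,0,0,0],[0,0,0,0]]';python3 -m handwheel '[[0.1,0,0,0],[0,0,0,0],[0,0,0,0]]'
```

```text
t: 37.9
eef_pos: [0.4931, -0.1003, 0.2726]
ee_rot: [-3.142, -0.0, -0.905]
force: [-0.2, 0.0, -3.1]
width: 0.0276
t: 38.2
eef_pos: [0.4939, -0.1002, 0.2724]
ee_rot: [3.141, 0.001, -0.905]
force: [-0.7, 0.4, -2.8]
width: 0.0275
```

```bash
python3 -m handwheel '[[0.1,0,0,0],[0,0,0,0],[0,0,0,0]]';python3 -m handwheel '[[0.1,0,0,0],[0,0,0,0],[0,0,0,0]]';python3 -m handwheel '[[0.1,0,0,0],[0,0,0,0],[0,0,0,0]]'
```

```text
t: 38.5
eef_pos: [0.4945, -0.1002, 0.2722]
ee_rot: [3.14, 0.001, -0.905]
force: [-3.9, 2.5, -1.0]
width: 0.0271
t: 38.8
eef_pos: [0.495, -0.1001, 0.272]
ee_rot: [3.139, 0.002, -0.905]
force: [-6.0, 3.6, -1.9]
width: 0.0276
t: 39.1
eef_pos: [0.4955, -0.1, 0.2718]
ee_rot: [3.138, 0.003, -0.906]
force: [-7.5, 5.3, -0.5]
width: 0.0278
```

```bash
python3 -m handwheel '[[-0.4,0,0,0],[-0.4,0,0,0],[-0.2,0,0,0],[0,0,0,0],[0,0,0,0]]';python3 -m handwheel '[[-0.1,0,0,0],[0,0,0,0],[0,0,0,0]]';python3 -m handwheel '[[-0.1,0,0,0],[0,0,0,0],[0,0,0,0]]';python3 -m handwheel '[[-0.1,0,0,0],[0,0,0,0],[0,0,0,0]]'
```

```text
t: 39.6
eef_pos: [0.488, -0.1001, 0.2732]
ee_rot: [-3.14, -0.001, -0.904]
force: [2.6, 1.9, -2.4]
width: 0.0275
t: 39.9
eef_pos: [0.4875, -0.1, 0.2733]
ee_rot: [-3.139, -0.002, -0.904]
force: [5.5, 2.2, -4.5]
width: 0.0275
t: 40.2
eef_pos: [0.487, -0.0999, 0.2734]
ee_rot: [-3.137, -0.003, -0.904]
force: [7.7, 2.5, -4.1]
width: 0.0279
t: 40.5
eef_pos: [0.4864, -0.0997, 0.2736]
ee_rot: [-3.136, -0.003, -0.904]
force: [9.4, 2.9, -5.4]
width: 0.0276
```

```bash
python3 -m handwheel '[[0.4,0,0,0],[0.3,0,0,0],[0,0,0,0],[0,0,0,0]]';python3 -m handwheel '[[0,0.3,0,0],[0,0,0,0],[0,0,0,0]]';python3 -m handwheel '[[0,0.1,0,0],[0,0,0,0],[0,0,0,0]]';python3 -m handwheel '[[0,0.1,0,0],[0,0,0,0],[0,0,0,0]]'
```

```text
t: 40.9
eef_pos: [0.4906, -0.1005, 0.2722]
ee_rot: [3.14, 0.001, -0.905]
force: [-0.9, -0.3, -3.6]
width: 0.0278
t: 41.2
eef_pos: [0.491, -0.0972, 0.2726]
ee_rot: [3.141, 0.0, -0.905]
force: [-1.1, 0.5, -2.9]
width: 0.0279
t: 41.5
eef_pos: [0.4911, -0.0962, 0.2726]
ee_rot: [-3.142, -0.0, -0.905]
force: [-0.6, 0.5, -4.1]
width: 0.0275
t: 41.8
eef_pos: [0.4912, -0.0955, 0.2727]
ee_rot: [3.141, -0.0, -0.905]
force: [0.0, -3.5, -4.1]
width: 0.0277
```

```bash
python3 -m handwheel '[[0,-0.4,0,0],[0,-0.3,0,0],[0,0,0,0],[0,0,0,0]]';python3 -m handwheel '[[0,-0.1,0,0],[0,0,0,0],[0,0,0,0]]';python3 -m handwheel '[[0,-0.1,0,0],[0,0,0,0],[0,0,0,0]]'
```

```text
t: 42.2
eef_pos: [0.491, -0.1023, 0.2725]
ee_rot: [3.141, 0.0, -0.905]
force: [-0.1, 0.1, -3.2]
width: 0.0274
t: 42.5
eef_pos: [0.491, -0.1028, 0.2725]
ee_rot: [-3.141, 0.001, -0.905]
force: [-1.7, 4.7, -3.1]
width: 0.0277
t: 42.8
eef_pos: [0.491, -0.1032, 0.2725]
ee_rot: [-3.14, 0.001, -0.905]
force: [-2.4, 9.6, -1.3]
width: 0.028
```

```bash
python3 -m handwheel '[[0,0.44,0,0],[0,0,0,0],[0,0,0,0]]';python3 -m handwheel '[[0,0,-0.2,0],[0,0,0,0],[0,0,0,0]]';python3 -m handwheel '[[0,0,-0.2,0],[0,0,0,0],[0,0,0,0]]'
```

```text
t: 43.1
eef_pos: [0.4912, -0.0999, 0.2726]
ee_rot: [3.141, -0.0, -0.904]
force: [-0.2, -0.2, -3.9]
width: 0.0275
t: 43.4
eef_pos: [0.4911, -0.1, 0.2705]
ee_rot: [3.141, 0.0, -0.905]
force: [-0.4, 0.1, -3.1]
width: 0.0282
t: 43.7
eef_pos: [0.4911, -0.0999, 0.2685]
ee_rot: [3.141, 0.0, -0.905]
force: [-0.2, 0.8, -3.9]
width: 0.0277
```

```bash
python3 -m handwheel '[[0,0.05,-0.3,0],[0,0,-0.3,0],[0,0,0,0],[0,0,0,0]]';python3 -m handwheel '[[0,0,-0.3,0],[0,0,-0.2,0],[0,0,-0.2,0],[0,0,0,0],[0,0,0,0]]';python3 -m handwheel '[[0,0,-0.15,0],[0,0,0,0],[0,0,0,0]]'
```

```text
t: 44.1
eef_pos: [0.4911, -0.0994, 0.2624]
ee_rot: [3.141, 0.0, -0.905]
force: [0.1, 0.1, -3.2]
width: 0.0276
t: 44.6
eef_pos: [0.4911, -0.0994, 0.2555]
ee_rot: [3.141, 0.0, -0.905]
force: [0.7, -0.1, -3.9]
width: 0.0276
t: 44.9
eef_pos: [0.4911, -0.0993, 0.2541]
ee_rot: [3.142, 0.0, -0.905]
force: [-1.1, -0.4, -3.1]
width: 0.0277
```

The crank is on the shaft. I found the shaft centre by feeling at (491.0,-99.3). Now I'll wind clockwise, which is negative yaw.

```bash
python3 -m handwheel '[[0,0,0,-0.1],[0,0,0,-0.1],[0,0,0,-0.1],[0,0,0,-0.12],[0,0,0,-0.12],[0,0,0,-0.12],[0,0,0,-0.12],[0,0,0,-0.12],[0,0,0,-0.12],[0,0,0,-0.12],[0,0,0,0],[0,0,0,0]]' 1 60
python3 - <<'E'
from h import *
s=arm.get_state();print(s['q'],s['force'],s['moment'])
f=grab('top','pics/t14.png');W=cloud(f);print(rect(W,(.4,.8,.0,.25),.039,.052))
f=grab('scene','pics/s14.png')
a=cv2.imread('pics/s14.png')[150:260,200:350]; cv2.imwrite('pics/s14c.png',cv2.resize(a,None,fx=5,fy=5,interpolation=cv2.INTER_CUBIC))
E
```

```text
t: 46.1
eef_pos: [0.4899, -0.0993, 0.254]
ee_rot: [3.139, -0.001, -2.045]
force: [-5.8, 2.5, 2.7]
width: 0.028
[ 0.19351274  0.23016102 -0.56344712 -0.00099845 -0.78015181 -0.66733944] [-5.77222907  2.53482837  2.69467025] [1.24631108 2.29216576 0.06324304]
([array([560.3, 117.9]), array([92.4, 13.5]), 84.0], 104, np.float64(45.1), array([560.5, 121.8]))
```

View pics/s14c.png

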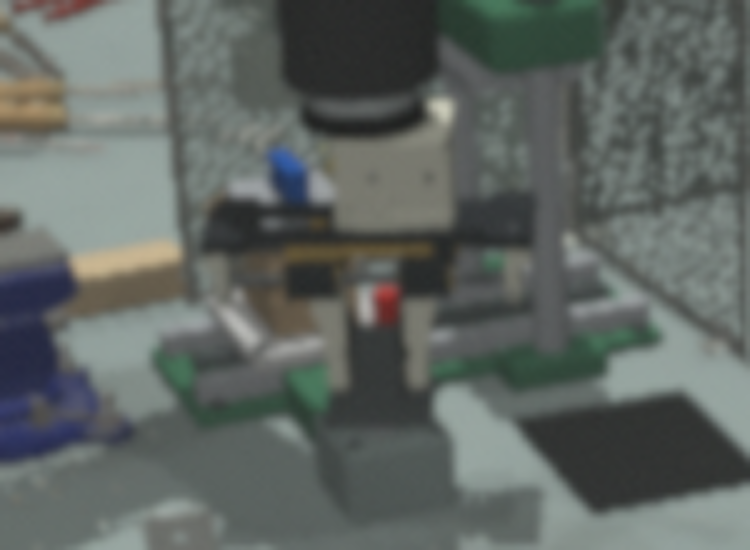

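View pics/t14.png

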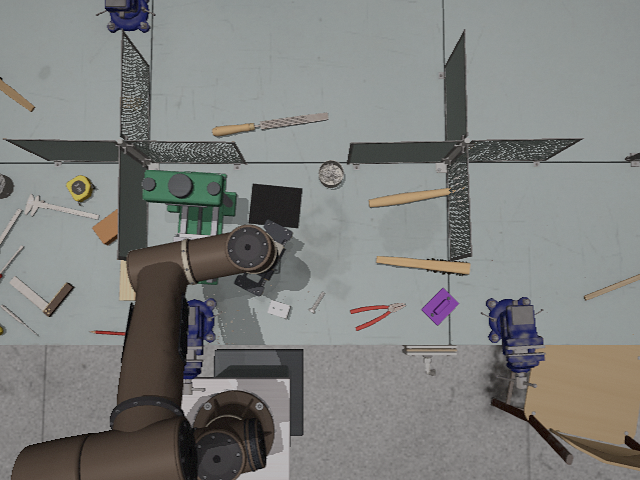

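```bash
python3 -m handwheel '[[0,0,0,-0.13],[0,0,0,-0.13],[0,0,0,-0.13],[0,0,0,-0.13],[0,0,0,-0.13],[0,0,0,-0.13],[0,0,0,-0.13],[0,0,0,-0.13],[0,0,0,-0.13],[0,0,0,-0.13],[0,0,0,-0.13],[0,0,0,-0.13],[0,0,0,-0.13],[0,0,0,-0.13],[0,0,0,-0.13],[0,0,0,-0.13],[0,0,0,-0.13],[0,0,0,0],[0,0,0,0]]'
python3 - <<'E'
from h import *
s=arm.get_state();print(s['q'],s['force'],s['moment'])
f=grab('top','pics/t15.png');W=cloud(f);print(rect(W,(.4,.8,.0,.25),.118,.138))
f=grab('scene','pics/s15.png')
a=cv2.imread('pics/s15.png')[150:260,200:350]; cv2.imwrite('pics/s15c.png',cv2.resize(a,None,fx=5,fy=5,interpolation=cv2.INTER_CUBIC))
E
```

```text
t: 48.1
eef_pos: [0.4899, -0.0974, 0.2539]
ee_rot: [-3.141, -0.004, 2.027]
force: [-9.0, 21.1, 6.3]
width: 0.0276
[ 0.19628208  0.22956971 -0.56252967 -0.00548442 -0.78006616 -2.8773128 ] [-8.96854847 21.14053703  6.3284274 ] [7.92165967 3.50387143 0.08466707]
([array([548.7, 106.5]), array([93.4, 25.3]), 88.9], 217, np.float64(127.6), array([551.6, 112.9]))
```

View pics/s15c.png

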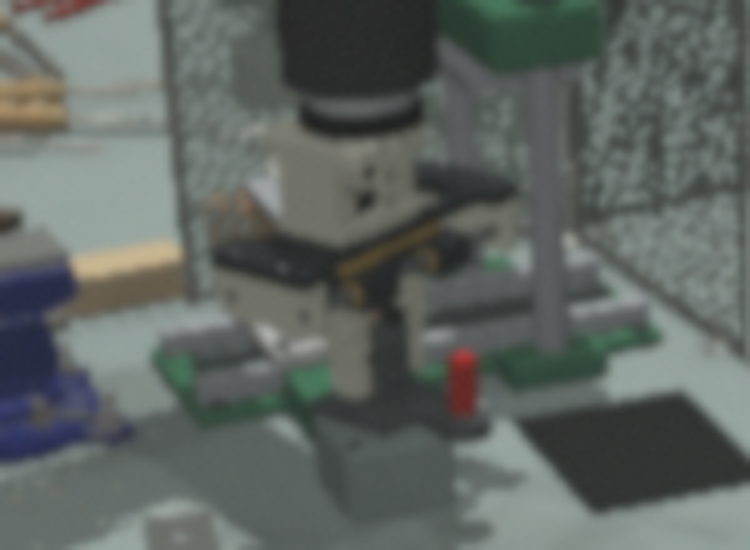

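```bash
python3 -m handwheel '[[0,0,0,0],[0,0,0,0],[0,0,0,0],[0,0,0,0],[0,0,0,0]]' 0.48; python3 -m handwheel '[[0,0.05,0,0],[0,0,0,0.13],[0,0,0,0.13],[0,0,0,0.13],[0,0,0,0.13],[0,0,0,0.13],[0,0,0,0.13],[0,0,0,0.13],[0,0,0,0.13],[0,0,0,0.13],[0,0,0,0.13],[0,0,0,0.13],[0,0,0,0.13],[0,0,0,0.13],[0,0,0,0.13],[0,0,0,0.13],[0,0,0,0.13],[0,0,0,0.13],[0,0,0,0.13],[0,0,0,0]]'
```

```text
t: 48.7
eef_pos: [0.4912, -0.0996, 0.2541]
ee_rot: [3.142, 0.0, 2.028]
force: [0.0, 0.1, 0.1]
width: 0.0454
t: 50.7
eef_pos: [0.4912, -0.0989, 0.2541]
ee_rot: [-3.142, -0.0, -1.913]
force: [0.7, 1.0, 0.1]
width: 0.0456
```

```bash
python3 -m handwheel '[[0,0,0,0.13],[0,0,0,0.13],[0,0,0,0.13],[0,0,0,0.13],[0,0,0,0.13],[0,0,0,0.13],[0,0,0,0.13],[0,0,0,0.13],[0,0,0,0.13],[0,0,0,0.13],[0,0,0,0.13],[0,0,0,0.13],[0,0,0,0.13],[0,0,0,0.13],[0,0,0,0.13],[0,0,0,0.13],[0,0,0,0.13],[0,0,0,0.13],[0,0,0,0.032],[0,0,0,0]]'
```

```text
t: 52.7
eef_pos: [0.4911, -0.0989, 0.2541]
ee_rot: [-3.142, 0.0, 0.454]
force: [0.4, 0.4, -0.1]
width: 0.0455
```

```bash
python3 -m handwheel '[[-0.06,0.03,0,0],[0,0,0,0],[0,0,0,0],[0,0,0,0],[0,0,0,0],[0,0,0,0],[0,0,0,0]]' 1 60; python3 -m handwheel '[[0,0,0,-0.07],[0,0,0,-0.13],[0,0,0,-0.13],[0,0,0,-0.13],[0,0,0,-0.13],[0,0,0,-0.13],[0,0,0,-0.13],[0,0,0,-0.13],[0,0,0,-0.13],[0,0,0,-0.13],[0,0,0,-0.13],[0,0,0,-0.13],[0,0,0,-0.13],[0,0,0,-0.13],[0,0,0,-0.13],[0,0,0,-0.13],[0,0,0,-0.13],[0,0,0,0],[0,0,0,0]]'
```

```text
t: 53.4
eef_pos: [0.4903, -0.0981, 0.2542]
ee_rot: [-3.141, 0.0, 0.456]
force: [-3.5, 5.4, 3.4]
width: 0.0278
t: 55.3
eef_pos: [0.4901, -0.098, 0.2542]
ee_rot: [3.141, 0.001, -1.694]
force: [-3.8, 6.7, 4.9]
width: 0.0278
```

```bash
python3 -m handwheel '[[0,0,0,-0.132],[0,0,0,-0.14],[0,0,0,-0.14],[0,0,0,-0.14],[0,0,0,-0.14],[0,0,0,-0.14],[0,0,0,-0.14],[0,0,0,-0.14],[0,0,0,-0.14],[0,0,0,-0.14],[0,0,0,-0.14],[0,0,0,-0.14],[0,0,0,-0.14],[0,0,0,-0.14],[0,0,0,-0.14],[0,0,0,-0.14],[0,0,0,-0.14],[0,0,0,-0.14],[0,0,0,0],[0,0,0,0]]'
python3 - <<'E'
from h import *
s=arm.get_state();print(s['q'],s['force'],s['moment'])
f=grab('top','pics/t16.png');W=cloud(f);print(rect(W,(.4,.8,.0,.25),.118,.138))
f=grab('scene','pics/s16.png')
a=cv2.imread('pics/s16.png')[130:240,200:350]; cv2.imwrite('pics/s16c.png',cv2.resize(a,None,fx=5,fy=5,interpolation=cv2.INTER_CUBIC))
E
```

```text
t: 57.3
eef_pos: [0.4902, -0.0979, 0.2542]
ee_rot: [3.141, -0.001, 2.077]
force: [-2.8, 5.9, 4.0]
width: 0.0281
[ 1.96109224e-01  2.29268193e-01 -5.63870876e-01 -1.55341877e-03
 -7.77880978e-01 -2.83050185e+00] [-2.78679143  5.94933228  4.01482991] [2.32590987 1.11106023 0.02851218]
([array([564.1, 104.8]), array([93.4, 55.8]), 89.7], 460, np.float64(127.9), array([568. , 106.7]))
```

View pics/s16c.png

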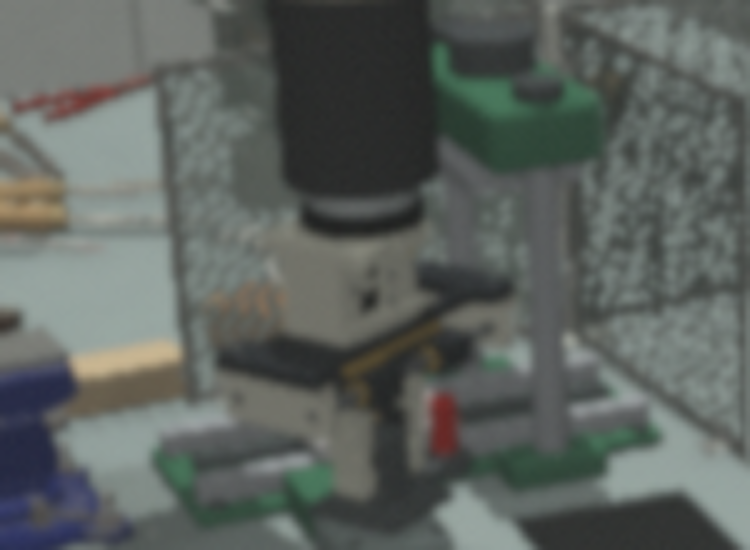

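```bash
python3 -m handwheel '[[0,0,0,0],[0,0,0,0],[0,0,0,0],[0,0,0,0],[0,0,0,0.14],[0,0,0,0.14],[0,0,0,0.14],[0,0,0,0.14],[0,0,0,0.14],[0,0,0,0.14],[0,0,0,0.14],[0,0,0,0.14],[0,0,0,0.14],[0,0,0,0.14],[0,0,0,0.14],[0,0,0,0.14],[0,0,0,0.14],[0,0,0,0.14],[0,0,0,0.14],[0,0,0,0.14]]' 0.48; python3 -m handwheel '[[0,0,0,0.14],[0,0,0,0.14],[0,0,0,0.14],[0,0,0,0.14],[0,0,0,0.14],[0,0,0,0.14],[0,0,0,0.14],[0,0,0,0.14],[0,0,0,0.14],[0,0,0,0.14],[0,0,0,0.14],[0,0,0,0.14],[0,0,0,0.14],[0,0,0,0.14],[0,0,0,0.14],[0,0,0,0.14],[0,0,0,0.14],[0,0,0,0.092],[0,0,0,0],[0,0,0,0]]'; python3 -m handwheel '[[0,0.03,0,0],[0,0,0,0],[0,0,0,0],[0,0,0,0],[0,0,0,0],[0,0,0,0]]' 1 60
```

```text
t: 59.4
eef_pos: [0.4905, -0.0987, 0.2541]
ee_rot: [3.142, -0.0, -1.959]
force: [-0.4, 0.0, -0.3]
width: 0.0456
t: 61.4
eef_pos: [0.4906, -0.0986, 0.2541]
ee_rot: [3.142, 0.0, 0.504]
force: [0.1, -0.3, 0.1]
width: 0.0457
t: 62.0
eef_pos: [0.4903, -0.0979, 0.2541]
ee_rot: [-3.141, 0.0, 0.507]
force: [-1.8, 5.4, 2.7]
width: 0.0276
```

```bash
python3 -m handwheel '[[0,0,0,-0.07],[0,0,0,-0.14],[0,0,0,-0.14],[0,0,0,-0.14],[0,0,0,-0.14],[0,0,0,-0.14],[0,0,0,-0.14],[0,0,0,-0.14],[0,0,0,-0.14],[0,0,0,-0.14],[0,0,0,-0.14],[0,0,0,-0.14],[0,0,0,-0.14],[0,0,0,-0.14],[0,0,0,-0.14],[0,0,0,-0.14],[0,0,0,-0.14],[0,0,0,-0.14],[0,0,0,-0.14],[0,0,0,0]]'; python3 -m handwheel '[[0,0,0,-0.13],[0,0,0,-0.14],[0,0,0,-0.14],[0,0,0,-0.14],[0,0,0,-0.14],[0,0,0,-0.14],[0,0,0,-0.14],[0,0,0,-0.14],[0,0,0,-0.14],[0,0,0,-0.14],[0,0,0,-0.14],[0,0,0,-0.14],[0,0,0,-0.14],[0,0,0,-0.14],[0,0,0,-0.14],[0,0,0,-0.14],[0,0,0,0],[0,0,0,0]]'; python3 - <<'E'
from h import *
s=arm.get_state();print(s['q'],s['force'],s['moment'])
f=grab('top','pics/t17.png');W=cloud(f);print(rect(W,(.4,.8,.0,.25),.118,.138))
f=grab('scene','pics/s17.png')
a=cv2.imread('pics/s17.png')[130:240,200:350]; cv2.imwrite('pics/s17c.png',cv2.resize(a,None,fx=5,fy=5,interpolation=cv2.INTER_CUBIC))
E
```

```text
t: 64.0
eef_pos: [0.4901, -0.0979, 0.2541]
ee_rot: [3.141, -0.0, -2.088]
force: [-3.1, 4.8, 3.8]
width: 0.028
t: 65.8
eef_pos: [0.4902, -0.0978, 0.2541]
ee_rot: [-3.141, -0.001, 1.969]
force: [-2.8, 4.5, 2.6]
width: 0.0275
[ 1.96529158e-01  2.29246775e-01 -5.64127791e-01 -1.24985326e-03
 -7.77837460e-01 -2.93861984e+00] [-2.76274158  4.47418553  2.63521779] [ 2.01731135  1.10703244 -0.02113968]
([array([588.2, 102.8]), array([92.4, 66.1]), 85.9], 666, np.float64(127.9), array([587.3, 101.5]))
```

View pics/s17c.png

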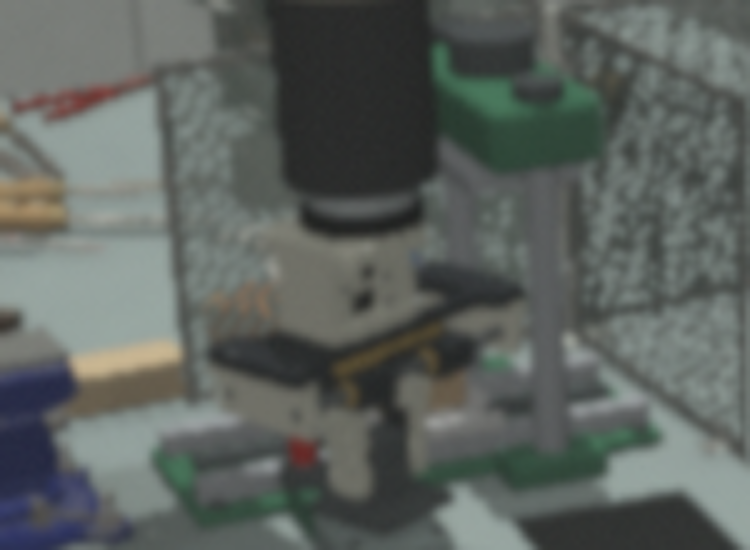

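View pics/t17.png

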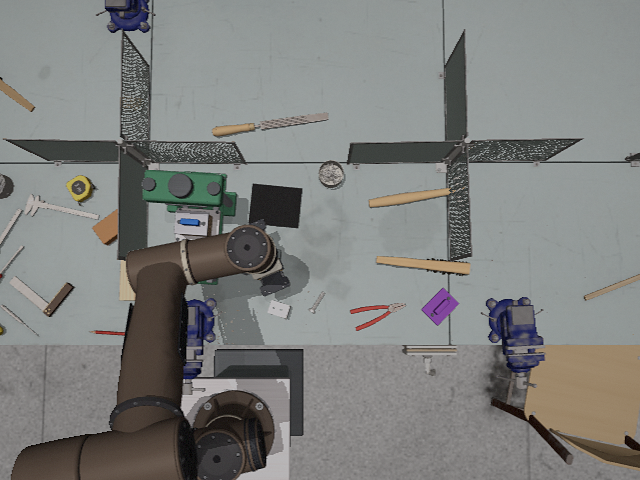

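```bash
python3 -m handwheel '[[0,0,0,0],[0,0,0,0],[0,0,0,0],[0,0,0,0],[0,0,0,0.14],[0,0,0,0.14],[0,0,0,0.14],[0,0,0,0.14],[0,0,0,0.14],[0,0,0,0.14],[0,0,0,0.14],[0,0,0,0.14],[0,0,0,0.14],[0,0,0,0.14],[0,0,0,0.14],[0,0,0,0.14],[0,0,0,0.14],[0,0,0,0.14],[0,0,0,0.14],[0,0,0,0.14]]' 0.48; python3 -m handwheel '[[0,0,0,0.14],[0,0,0,0.14],[0,0,0,0.14],[0,0,0,0.14],[0,0,0,0.14],[0,0,0,0.14],[0,0,0,0.14],[0,0,0,0.14],[0,0,0,0.14],[0,0,0,0.14],[0,0,0,0.14],[0,0,0,0.14],[0,0,0,0.14],[0,0,0,0.14],[0,0,0,0.14],[0,0,0,0.14],[0,0,0,0.14],[0,0,0,0.092],[0,0,0,0],[0,0,0,0]]'; python3 -m handwheel '[[0,0.03,0,0],[0,0,0,0],[0,0,0,0],[0,0,0,0],[0,0,0,0],[0,0,0,0]]' 1 60
python3 -m handwheel '[[0,0,0,-0.07],[0,0,0,-0.14],[0,0,0,-0.14],[0,0,0,-0.14],[0,0,0,-0.14],[0,0,0,-0.14],[0,0,0,-0.14],[0,0,0,-0.14],[0,0,0,-0.14],[0,0,0,-0.14],[0,0,0,-0.14],[0,0,0,-0.14],[0,0,0,-0.14],[0,0,0,-0.14],[0,0,0,-0.14],[0,0,0,-0.14],[0,0,0,-0.14],[0,0,0,-0.14],[0,0,0,-0.14],[0,0,0,0]]'; python3 -m handwheel '[[0,0,0,-0.13],[0,0,0,-0.14],[0,0,0,-0.14],[0,0,0,-0.14],[0,0,0,-0.14],[0,0,0,-0.14],[0,0,0,-0.14],[0,0,0,-0.14],[0,0,0,-0.14],[0,0,0,-0.14],[0,0,0,-0.14],[0,0,0,-0.14],[0,0,0,-0.14],[0,0,0,-0.14],[0,0,0,-0.14],[0,0,0,0],[0,0,0,0]]'; python3 - <<'E'
from h import *
s=arm.get_state();print(s['q'],s['force'],s['moment'])
f=grab('top','pics/t18.png');W=cloud(f);print(rect(W,(.4,.8,.0,.25),.118,.138))
f=grab('scene','pics/s18.png')
a=cv2.imread('pics/s18.png')[130:240,200:350]; cv2.imwrite('pics/s18c.png',cv2.resize(a,None,fx=5,fy=5,interpolation=cv2.INTER_CUBIC))
E
```

```text
t: 67.9
eef_pos: [0.4905, -0.0984, 0.2541]
ee_rot: [3.142, -0.0, -2.067]
force: [0.1, -0.5, -0.1]
width: 0.046
t: 69.9
eef_pos: [0.4906, -0.0983, 0.2541]
ee_rot: [3.142, -0.0, 0.396]
force: [-0.4, -0.7, -0.6]
width: 0.0458
t: 70.5
eef_pos: [0.4904, -0.0977, 0.2541]
ee_rot: [-3.141, -0.0, 0.399]
force: [-2.4, 4.8, 3.0]
width: 0.0277
t: 72.5
eef_pos: [0.4901, -0.098, 0.2541]
ee_rot: [3.141, -0.001, -2.196]
force: [-3.7, 3.1, 4.4]
width: 0.0277
t: 74.2
eef_pos: [0.4901, -0.0976, 0.2541]
ee_rot: [-3.141, -0.001, 2.002]
force: [-4.0, 6.4, 5.1]
width: 0.0281
[ 1.96935945e-01  2.29171492e-01 -5.64357838e-01 -1.03226583e-03
 -7.77929522e-01 -2.90614765e+00] [-4.00578376  6.43844844  5.09778681] [2.42757821 1.53403077 0.02058551]
([array([608.6, 101.2]), array([51.2, 94.6]), 0.3], 462, np.float64(127.9), array([605.2,  99.4]))
```

View pics/s18c.png

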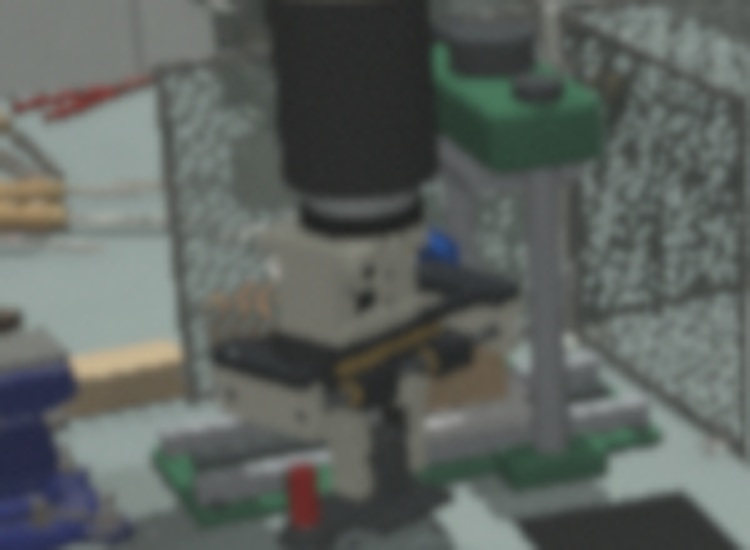

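View pics/t18.png

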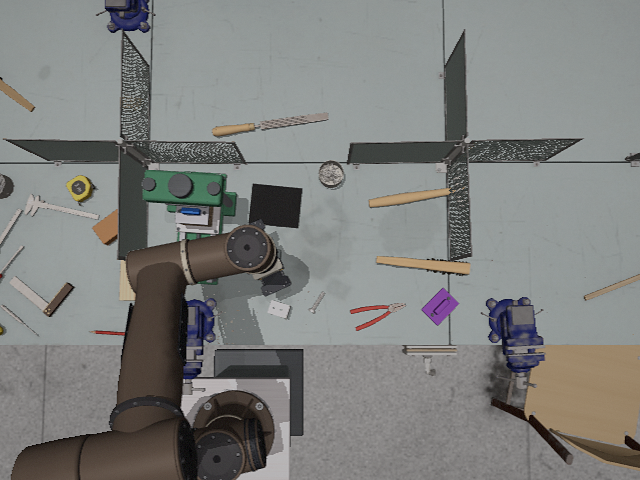

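```bash
python3 -m handwheel '[[0,0,0,0],[0,0,0,0],[0,0,0,0],[0,0,0,0],[0,0,0,0.14],[0,0,0,0.14],[0,0,0,0.14],[0,0,0,0.14],[0,0,0,0.14],[0,0,0,0.14],[0,0,0,0.14],[0,0,0,0.14],[0,0,0,0.14],[0,0,0,0.14],[0,0,0,0.14],[0,0,0,0.14],[0,0,0,0.14],[0,0,0,0.14],[0,0,0,0.14],[0,0,0,0.14]]' 0.48; python3 -m handwheel '[[0,0,0,0.14],[0,0,0,0.14],[0,0,0,0.14],[0,0,0,0.14],[0,0,0,0.14],[0,0,0,0.14],[0,0,0,0.14],[0,0,0,0.14],[0,0,0,0.14],[0,0,0,0.14],[0,0,0,0.14],[0,0,0,0.14],[0,0,0,0.14],[0,0,0,0.14],[0,0,0,0.14],[0,0,0,0.14],[0,0,0,0.14],[0,0,0,0.092],[0,0,0,0],[0,0,0,0]]'; python3 -m handwheel '[[0,0.03,0,0],[0,0,0,0],[0,0,0,0],[0,0,0,0],[0,0,0,0],[0,0,0,0]]' 1 60
python3 -m handwheel '[[0,0,0,-0.07],[0,0,0,-0.14],[0,0,0,-0.14],[0,0,0,-0.14],[0,0,0,-0.14],[0,0,0,-0.14],[0,0,0,-0.14],[0,0,0,-0.14],[0,0,0,-0.14],[0,0,0,-0.14],[0,0,0,-0.14],[0,0,0,-0.14],[0,0,0,-0.14],[0,0,0,-0.14],[0,0,0,-0.14],[0,0,0,-0.14],[0,0,0,-0.14],[0,0,0,-0.14],[0,0,0,-0.14],[0,0,0,0]]'; python3 -m handwheel '[[0,0,0,-0.13],[0,0,0,-0.14],[0,0,0,-0.14],[0,0,0,-0.14],[0,0,0,-0.14],[0,0,0,-0.14],[0,0,0,-0.14],[0,0,0,-0.14],[0,0,0,-0.14],[0,0,0,-0.14],[0,0,0,-0.14],[0,0,0,-0.14],[0,0,0,-0.14],[0,0,0,-0.14],[0,0,0,-0.14],[0,0,0,0],[0,0,0,0]]'; python3 - <<'E'
from h import *
s=arm.get_state();print(s['q'],s['force'],s['moment'])
f=grab('top','pics/t19.png')
f=grab('scene','pics/s19.png')
a=cv2.imread('pics/s19.png')[130:240,200:350]; cv2.imwrite('pics/s19c.png',cv2.resize(a,None,fx=5,fy=5,interpolation=cv2.INTER_CUBIC))
E
```

```text
t: 76.3
eef_pos: [0.4906, -0.0981, 0.2541]
ee_rot: [-3.142, -0.0, -2.035]
force: [-1.1, 0.6, 0.9]
width: 0.0453
t: 78.3
eef_pos: [0.4906, -0.098, 0.2541]
ee_rot: [3.142, 0.0, 0.428]
force: [-0.1, 0.1, -0.3]
width: 0.0456
t: 78.9
eef_pos: [0.4905, -0.0976, 0.2541]
ee_rot: [-3.141, -0.0, 0.431]
force: [-1.1, 1.3, 1.5]
width: 0.0275
t: 80.9
eef_pos: [0.49, -0.0979, 0.2541]
ee_rot: [3.141, -0.001, -2.161]
force: [-3.3, 0.1, 2.8]
width: 0.0279
t: 82.6
eef_pos: [0.4901, -0.0974, 0.2541]
ee_rot: [-3.141, -0.001, 2.038]
force: [-4.6, 3.5, 5.1]
width: 0.0279
[ 1.97440136e-01  2.29132556e-01 -5.64535632e-01 -8.66562992e-04
 -7.77947080e-01 -2.87075585e+00] [-4.5895979   3.53780936  5.06327495] [ 1.31983558  1.51825163 -0.01655265]
```

View pics/s19c.png

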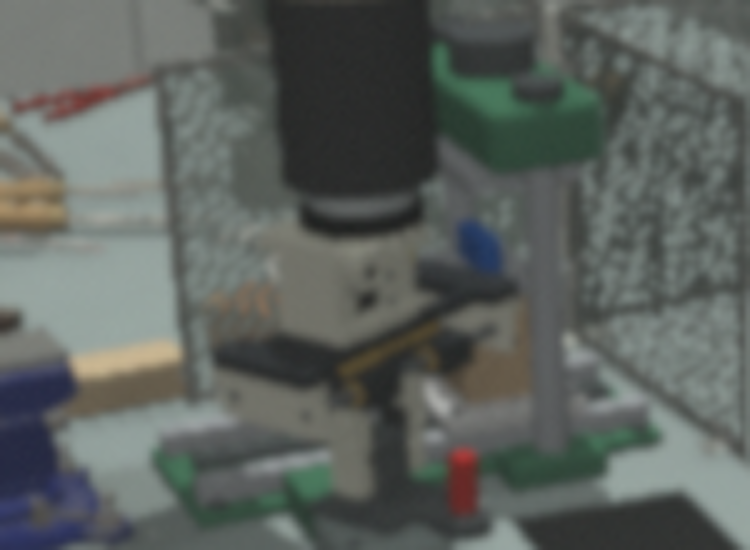

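```bash
python3 -m handwheel '[[0,0,0,0],[0,0,0,0],[0,0,0,0],[0,0,0,0],[0,0,0,0.14],[0,0,0,0.14],[0,0,0,0.14],[0,0,0,0.14],[0,0,0,0.14],[0,0,0,0.14],[0,0,0,0.14],[0,0,0,0.14],[0,0,0,0.14],[0,0,0,0.14],[0,0,0,0.14],[0,0,0,0.14],[0,0,0,0.14],[0,0,0,0.14],[0,0,0,0.14],[0,0,0,0.14]]' 0.48; python3 -m handwheel '[[0,0,0,0.14],[0,0,0,0.14],[0,0,0,0.14],[0,0,0,0.14],[0,0,0,0.14],[0,0,0,0.14],[0,0,0,0.14],[0,0,0,0.14],[0,0,0,0.14],[0,0,0,0.14],[0,0,0,0.14],[0,0,0,0.14],[0,0,0,0.14],[0,0,0,0.14],[0,0,0,0.14],[0,0,0,0.14],[0,0,0,0.14],[0,0,0,0.092],[0,0,0,0],[0,0,0,0]]'; python3 -m handwheel '[[0,0.03,0,0],[0,0,0,0],[0,0,0,0],[0,0,0,0],[0,0,0,0],[0,0,0,0]]' 1 60
python3 -m handwheel '[[0,0,0,-0.06],[0,0,0,-0.14],[0,0,0,-0.14],[0,0,0,-0.14],[0,0,0,-0.14],[0,0,0,-0.14],[0,0,0,-0.14],[0,0,0,-0.14],[0,0,0,-0.14],[0,0,0,-0.14],[0,0,0,-0.14],[0,0,0,-0.14],[0,0,0,-0.14],[0,0,0,0],[0,0,0,0]]'; python3 - <<'E'
from h import *
s=arm.get_state();print(s['q'],s['force'],s['moment'],s['joint_efforts'])
E
```

```text
t: 84.7
eef_pos: [0.4906, -0.0977, 0.2541]
ee_rot: [-3.142, 0.0, -2.002]
force: [-0.3, 0.2, 0.2]
width: 0.0453
t: 86.7
eef_pos: [0.4906, -0.0977, 0.2541]
ee_rot: [3.142, -0.0, 0.461]
force: [0.1, -0.6, 0.0]
width: 0.0456
t: 87.3
eef_pos: [0.4905, -0.0974, 0.2541]
ee_rot: [3.142, 0.0, 0.463]
force: [0.8, 0.1, -0.8]
width: 0.0274
t: 88.8
eef_pos: [0.4903, -0.0979, 0.2541]
ee_rot: [3.141, -0.001, -1.277]
force: [-1.0, -5.5, 0.3]
width: 0.028
[ 0.19694891  0.22944525 -0.56486559  0.00100759 -0.77737576  0.09607585] [-0.95617533 -5.53206963  0.26470643] [-1.94932847  0.05481049  0.00338008] [  2.52892435 -40.68722606  22.56399572   4.0368484    0.37460751
  -0.1679557 ]
```

```bash
cat > st.py <<'E'
from h import *
s=arm.get_state();print('q6 %.4f'%s['q'][5],'eff6 %.3f'%s['joint_efforts'][5],np.round(s['force'],1),np.round(s['moment'],2))
E
for i in 1; do python3 -m handwheel '[[0,0,0,-0.1],[0,0,0,-0.1],[0,0,0,0],[0,0,0,0]]'; python3 st.py;  python3 -m handwheel '[[0,0,0,-0.08],[0,0,0,0],[0,0,0,0]]'; python3 st.py;python3 -m handwheel '[[0,0,0,-0.08],[0,0,0,0],[0,0,0,0]]'; python3 st.py; done
```

```text
t: 89.2
eef_pos: [0.4903, -0.0979, 0.2541]
ee_rot: [3.141, -0.001, -1.477]
force: [-0.7, -5.3, 0.9]
width: 0.0278
q6 -0.1038 eff6 -0.160 [-0.7 -5.3  0.9] [-1.84  0.2   0.04]
t: 89.5
eef_pos: [0.4902, -0.0979, 0.2542]
ee_rot: [3.141, -0.001, -1.556]
force: [-1.0, -4.9, 0.7]
width: 0.028
q6 -0.1832 eff6 -0.166 [-1.  -4.9  0.7] [-2.    0.29  0.07]
t: 89.8
eef_pos: [0.4902, -0.0979, 0.2541]
ee_rot: [3.141, -0.001, -1.636]
force: [-0.6, -5.6, 0.3]
width: 0.0278
q6 -0.2632 eff6 -0.166 [-0.6 -5.6  0.3] [-1.98  0.27  0.1 ]
```

```bash
python3 -m handwheel '[[0,0,0,-0.06],[0,0,0,0],[0,0,0,0]]'; python3 st.py;python3 -m handwheel '[[0,0,0,-0.06],[0,0,0,0],[0,0,0,0]]'; python3 st.py;python3 -m handwheel '[[0,0,0,-0.04],[0,0,0,0],[0,0,0,0]]'; python3 st.py
```

```text
t: 90.1
eef_pos: [0.4902, -0.0979, 0.2541]
ee_rot: [3.141, -0.001, -1.696]
force: [-1.6, -5.4, 1.5]
width: 0.0277
q6 -0.3231 eff6 -0.168 [-1.6 -5.4  1.5] [-1.98  0.3   0.08]
t: 90.4
eef_pos: [0.4901, -0.0979, 0.2541]
ee_rot: [3.141, -0.001, -1.756]
force: [-0.3, -5.7, 0.3]
width: 0.028
q6 -0.3831 eff6 -0.167 [-0.3 -5.7  0.3] [-1.89  0.44  0.09]
t: 90.7
eef_pos: [0.4901, -0.0979, 0.2541]
ee_rot: [3.141, -0.001, -1.796]
force: [-0.5, -5.1, 1.4]
width: 0.0276
q6 -0.4231 eff6 -0.175 [-0.5 -5.1  1.4] [-1.84  0.37  0.11]
```

```bash
python3 -m handwheel '[[0,0,0,-0.04],[0,0,0,0],[0,0,0,0]]'; python3 st.py;python3 -m handwheel '[[0,0,0,-0.04],[0,0,0,0],[0,0,0,0]]'; python3 st.py
python3 - <<'E'
from h import *
f=grab('top','pics/t20.png')
a=cv2.imread('pics/t20.png')[150:300,130:320]; cv2.imwrite('pics/t20c.png',cv2.resize(a,None,fx=4,fy=4,interpolation=cv2.INTER_CUBIC))
f=grab('scene','pics/s20.png')
a=cv2.imread('pics/s20.png')[130:240,200:350]; cv2.imwrite('pics/s20c.png',cv2.resize(a,None,fx=5,fy=5,interpolation=cv2.INTER_CUBIC))
E
```

```text
t: 91.0
eef_pos: [0.4901, -0.0979, 0.2541]
ee_rot: [3.141, -0.001, -1.836]
force: [-1.1, -5.7, 1.2]
width: 0.028
q6 -0.4631 eff6 -0.175 [-1.1 -5.7  1.2] [-1.88  0.44  0.16]
t: 91.3
eef_pos: [0.4901, -0.0979, 0.2541]
ee_rot: [3.141, -0.001, -1.876]
force: [-1.7, -5.4, 1.9]
width: 0.0274
q6 -0.5029 eff6 -0.268 [-1.7 -5.4  1.9] [-1.85  0.49  0.26]
```

View pics/s20c.png

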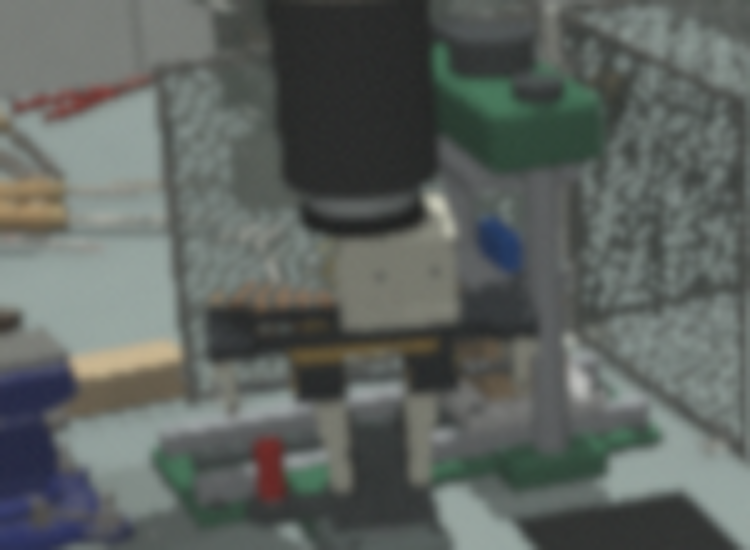

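View pics/t20c.png

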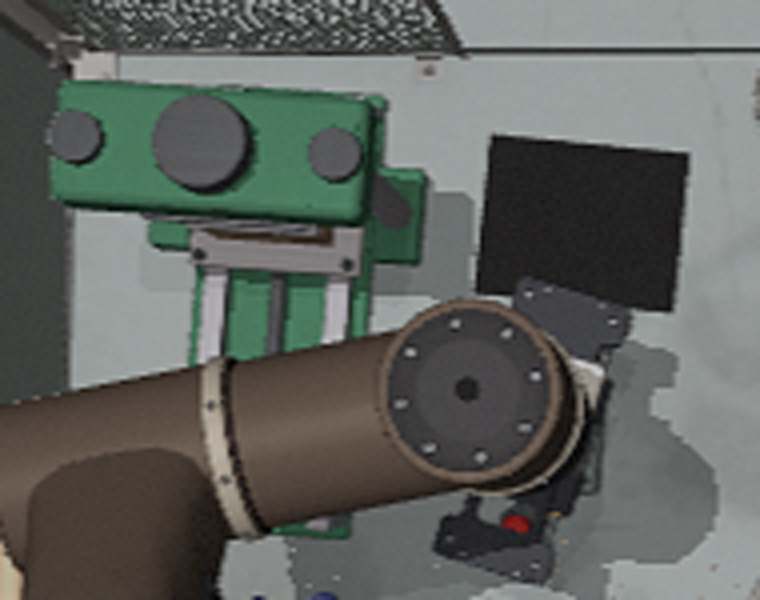

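```bash
python3 -m handwheel '[[0,0,0,-0.04],[0,0,0,0],[0,0,0,0]]'; python3 st.py;python3 -m handwheel '[[0,0,0,-0.04],[0,0,0,0],[0,0,0,0]]'; python3 st.py
```

```text
t: 91.7
eef_pos: [0.4901, -0.0978, 0.2541]
ee_rot: [3.141, -0.001, -1.915]
force: [-0.9, -5.1, 2.1]
width: 0.0276
q6 -0.5424 eff6 -0.468 [-0.9 -5.1  2.1] [-1.97  0.6   0.43]
t: 92.0
eef_pos: [0.4901, -0.0979, 0.2541]
ee_rot: [3.141, -0.002, -1.955]
force: [-2.1, -5.7, 1.8]
width: 0.0276
q6 -0.5822 eff6 -0.654 [-2.1 -5.7  1.8] [-1.91  0.63  0.61]
```

The torque now rises steeply (0.17 to 0.65 Nm) with no further shaft motion, so the carriage is on the stop. I'll unload into the socket play and lift the crank off.

```bash
python3 -m handwheel '[[0,0,0,0.1],[0,0,0,0.1],[0,0,0,0],[0,0,0,0]]'; python3 st.py; python3 -m handwheel '[[0,0,0.3,0],[0,0,0.5,0],[0,0,0.5,0],[0,0,0,0],[0,0,0,0]]'; python3 st.py
```

```text
t: 92.4
eef_pos: [0.4904, -0.0976, 0.2541]
ee_rot: [3.141, -0.001, -1.759]
force: [-2.1, -3.7, 1.4]
width: 0.0275
q6 -0.3861 eff6 0.151 [-2.1 -3.7  1.4] [-1.64  0.45  0.07]
t: 92.9
eef_pos: [0.4904, -0.0974, 0.2674]
ee_rot: [-3.142, -0.0, -1.757]
force: [-1.7, -4.4, -1.5]
width: 0.0279
q6 -0.3839 eff6 -0.020 [-1.7 -4.4 -1.5] [-1.76  0.83  0.03]
```

```bash
python3 -m handwheel '[[0,0,0.5,0],[0,0,0.5,0],[0,0,1,0],[0,0,1.5,0],[0,0,2,0],[0,0,0,0],[0,0,0,0]]'; python3 st.py
```

```text
t: 93.6
eef_pos: [0.4907, -0.0971, 0.3226]
ee_rot: [-3.14, 0.001, -1.757]
force: [0.2, -0.2, -3.8]
width: 0.0274
q6 -0.3837 eff6 0.004 [ 0.2 -0.2 -3.8] [ 0.03  0.11 -0.03]
```

```bash
python3 -m handwheel '[[0.5,-0.2,0,-0.13],[1,-0.3,0,-0.14],[1.5,-0.5,0,-0.14],[2,-0.5,0,-0.14],[2,-0.5,0,-0.14],[2,-0.5,0,-0.14],[2,-0.5,0,-0.14],[2,-0.5,0,-0.14],[1.5,-0.5,0,-0.14],[1,-0.3,0,-0.14],[0.6,-0.2,0,-0.066],[0,0,0,0],[0,0,0,0],[0,0,0,0]]'
python3 - <<'E'
from h import *
f=grab('top','pics/t21.png')
a=cv2.imread('pics/t21.png')[150:300,130:320]; cv2.imwrite('pics/t21c.png',cv2.resize(a,None,fx=4,fy=4,interpolation=cv2.INTER_CUBIC))
f=grab('scene','pics/s21.png')
a=cv2.imread('pics/s21.png')[130:260,230:400]; cv2.imwrite('pics/s21c.png',cv2.resize(a,None,fx=4.5,fy=4.5,interpolation=cv2.INTER_CUBIC))
E
```

```text
t: 95.0
eef_pos: [0.6511, -0.1422, 0.3215]
ee_rot: [3.142, -0.001, 3.072]
force: [-0.1, 0.1, -3.1]
width: 0.0277
```

View pics/s21c.png

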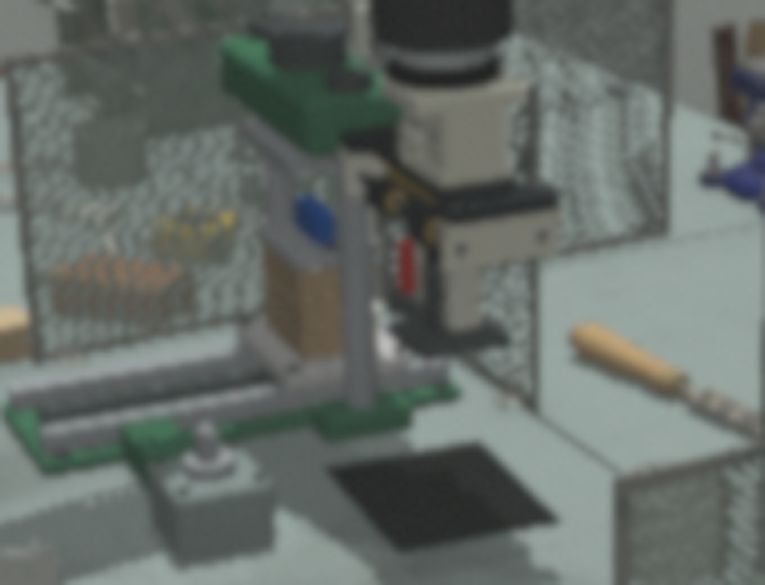

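View pics/t21c.png

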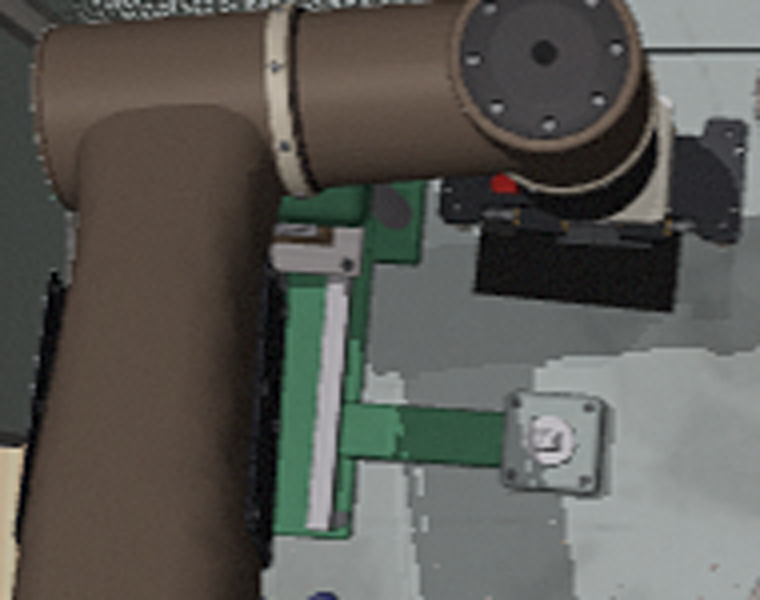

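```bash
python3 -m handwheel '[[0.08,0,-1,0],[0,0,-2,0],[0,0,-2.5,0],[0,0,-2.5,0],[0,0,-2,0],[0,0,-1,0],[0,0,-0.5,0],[0,0,0,0],[0,0,0,0],[0,0,0,0]]'; python3 -m handwheel '[[0,0,-0.3,0],[0,0,-0.2,0],[0,0,-0.2,0],[0,0,0,0],[0,0,0,0]]'
```

```text
t: 96.1
eef_pos: [0.6528, -0.1424, 0.2083]
ee_rot: [3.141, 0.002, 3.071]
force: [0.3, 1.0, -2.8]
width: 0.0279
t: 96.6
eef_pos: [0.6523, -0.1424, 0.2]
ee_rot: [-3.142, -0.0, 3.07]
force: [0.4, -0.1, -3.7]
width: 0.0276
```

```bash
python3 -m handwheel '[[0,0,-0.2,0],[0,0,0,0],[0,0,0,0]]'; python3 -m handwheel '[[0,0,-0.1,0],[0,0,0,0],[0,0,0,0]]'; python3 -m handwheel '[[0,0,-0.1,0],[0,0,0,0],[0,0,0,0]]'
```

```text
t: 96.9
eef_pos: [0.6523, -0.1424, 0.198]
ee_rot: [-3.142, -0.0, 3.07]
force: [-0.0, 0.2, -3.8]
width: 0.0278
t: 97.2
eef_pos: [0.6524, -0.1423, 0.1972]
ee_rot: [-3.142, 0.0, 3.07]
force: [0.3, 0.2, -2.6]
width: 0.0281
t: 97.5
eef_pos: [0.6524, -0.1424, 0.1972]
ee_rot: [-3.141, 0.001, 3.071]
force: [-3.5, 2.0, 5.5]
width: 0.028
```

```bash
python3 -m handwheel '[[0,0,0.05,0],[0,0,0,0],[0,0,0,0],[0,0,0,0],[0,0,0.5,0],[0,0,1.5,0],[0,0,3,0],[0,0,4,0],[0,0,4,0],[-1,-2,3,0.1],[-2,-3,2,0.1],[-2.5,-4,0,0.1],[-2.5,-4,0,0.1],[-2.5,-4,0,0.1],[-2.5,-4,0,0.1],[-2.5,-4,0,0],[-2.5,-4,0,0],[-2.5,-4,0,0],[-2.5,-4,0,0],[-2,-3,0,0]]' 0.48; python3 -m handwheel '[[-2,-2,0,0],[-1,-1,0,0],[0,0,0,0],[0,0,0,0]]'
cat > fin.py <<'E'
from h import *
f=grab('top','pics/t22.png');W=cloud(f);im=f['image'].astype(int)
print('hub',rect(W,(.55,.75,-.25,-.05),.04,.07)); print('foot',rect(W,(.55,.75,-.25,-.0),.0085,.022))
print('carr',rect(W,(.4,.8,.0,.25),.039,.052)); print('plate',rect(W,(.5,.8,.0,.25),.118,.138))
print('tin',rect(W,(.68,.8,-.34,-.22),.03,.06))
m=(im[...,0]>150)&(im[...,1]<90)&(im[...,2]<90)
v,u=np.nonzero(m[180:240,245:300]); print('knob',ray(f,u.mean()+245,v.mean()+180,.053))
a=f['image'][:,:,::-1][160:290,130:320]; cv2.imwrite('pics/t22c.png',cv2.resize(a,None,fx=4.2,fy=4.2,interpolation=cv2.INTER_CUBIC))
f=grab('scene','pics/s22.png')
a=cv2.imread('pics/s22.png')[130:260,230:400]; cv2.imwrite('pics/s22c.png',cv2.resize(a,None,fx=4.5,fy=4.5,interpolation=cv2.INTER_CUBIC))
E
python3 fin.py
```

```text
t: 99.5
eef_pos: [0.4005, -0.5443, 0.3782]
ee_rot: [-3.14, 0.0, -2.614]
force: [0.8, -0.4, 0.3]
width: 0.0456
t: 99.9
eef_pos: [0.3724, -0.5721, 0.3773]
ee_rot: [-3.141, 0.0, -2.613]
force: [-0.6, 1.3, -0.4]
width: 0.046
hub ([array([ 657.3, -122.5]), array([27.1, 27.5]), 88.4], 101, np.float64(53.4), array([ 657.2, -122.6]))
foot ([array([ 657.8, -100.8]), array([ 71. , 118.5]), 4.4], 372, np.float64(13.0), array([ 654.8, -107.8]))
carr ([array([626.5,  99.5]), array([ 33.1, 123.9]), 0.5], 315, np.float64(45.9), array([625.3,  95.6]))
plate ([array([630.9, 103.9]), array([79.5,  4.2]), 86.4], 43, np.float64(126.4), array([630.8, 102.7]))
tin ([array([ 753.8, -285.2]), array([65.2, 51.5]), 55.9], 114, np.float64(40.4), array([ 759. , -281.5]))
knob [ 0.65894603 -0.05704138  0.053     ]
```

View pics/s22c.png

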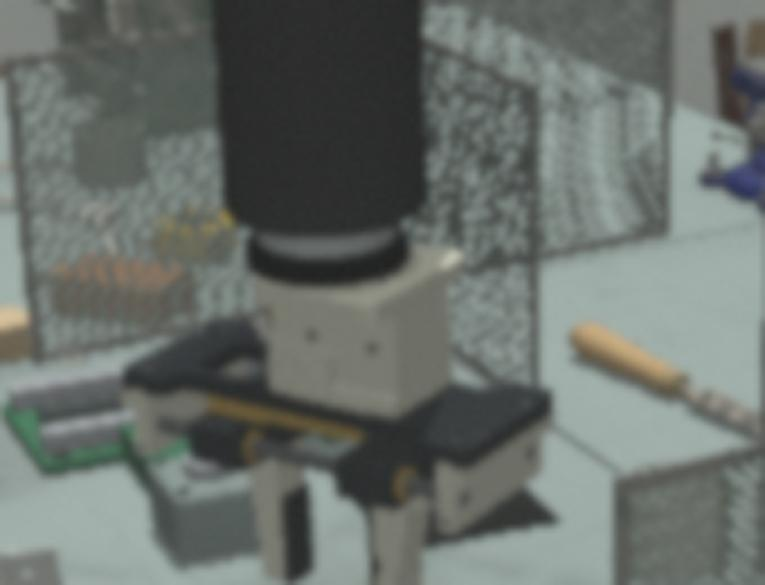

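View pics/t22c.png

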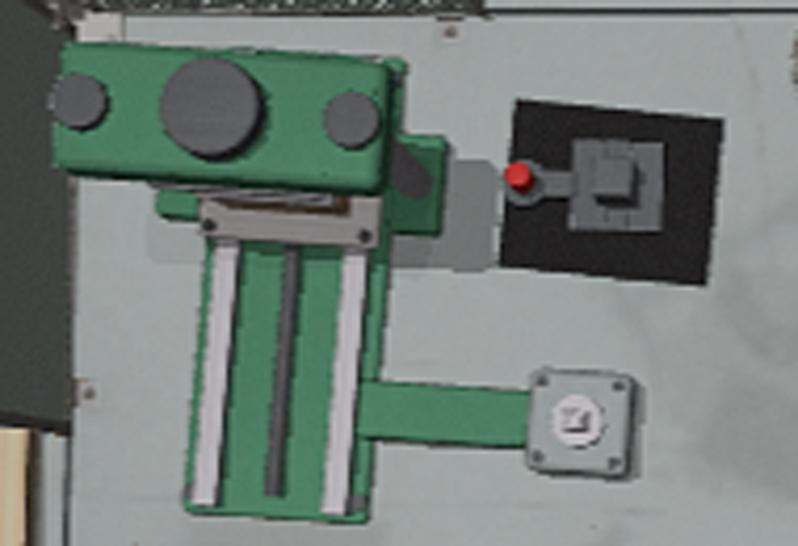

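The crank lies 20 mm further to +y than I released it, at (657,-122). Its knob end is right at the mat's left edge: crop x≈505 against the edge at 507. I'll regrip it and centre it.

```bash
python3 -m handwheel '[[1.5,2,0,0.1],[2,3.2,0,0.14],[2.5,4,0,0.14],[2.5,4,0,0.14],[2.5,4,-1,0.14],[2.5,4,-1,0.14],[2.5,4,-1,0.14],[2.5,4,-1,0.076],[2.5,4,-1,0],[2.5,4,-2,0],[2.2,3.5,-2,0],[1.6,2.5,-2,0],[1,1.3,-1,0],[0.2,0.5,0,0],[0,0,0,0],[0,0,0,0],[0,0,0,0]]' 0.48
```

```text
t: 101.7
eef_pos: [0.6564, -0.1243, 0.2582]
ee_rot: [-3.14, 0.0, -1.598]
force: [0.1, 0.2, 0.0]
width: 0.0457
```

```bash
python3 -m handwheel '[[0.07,0.18,-1,0],[0,0,-2,0],[0,0,-1.5,0],[0,0,-1,0],[0,0,-0.5,0],[0,0,0,0],[0,0,0,0],[0,0,0,0]]'; python3 -m handwheel '[[0,0,0,0],[0,0,0,0],[0,0,0,0],[0,0,0,0],[0,0,0,0],[0,0,0,0],[0,0,0.3,0],[0,0,0.5,0],[0,0,0.5,0],[0,0,0,0],[0,0,0,0]]' 1 55;
```

```text
t: 102.5
eef_pos: [0.6578, -0.1215, 0.1979]
ee_rot: [-3.14, 0.0, -1.597]
force: [0.5, 0.0, -0.2]
width: 0.0455
t: 103.6
eef_pos: [0.6574, -0.1215, 0.2102]
ee_rot: [-3.141, 0.0, -1.597]
force: [-0.8, 0.6, -3.6]
width: 0.0276
```

```bash
python3 -m handwheel '[[-0.2,-0.6,0,0],[-0.2,-0.7,0,0],[-0.1,-0.6,0,0],[0,0,0,0],[0,0,-0.6,0],[0,0,-0.4,0],[0,0,-0.2,0],[0,0,0,0],[0,0,0,0]]';python3 -m handwheel '[[0,0,-0.1,0],[0,0,0,0],[0,0,0,0]]'
```

```text
t: 104.5
eef_pos: [0.6525, -0.1403, 0.1979]
ee_rot: [3.141, 0.0, -1.597]
force: [-0.9, 0.8, -3.3]
width: 0.0275
t: 104.8
eef_pos: [0.6525, -0.1404, 0.1975]
ee_rot: [-3.141, 0.0, -1.597]
force: [-1.7, 1.5, 1.1]
width: 0.0278
```

Crank touching the mat. I'll release it and retreat.

```bash
python3 -m handwheel '[[0,0,0,0],[0,0,0,0],[0,0,0,0],[0,0,0,0],[0,0,0,0],[0,0,0.5,0],[0,0,1.5,0],[0,0,3,0],[0,0,4,0],[0,0,4,0],[-1,-2,3,0],[-2,-3,2,0],[-2.5,-4,0,0],[-2.5,-4,0,0],[-2.5,-4,0,0],[-2.5,-4,0,0],[-2.5,-4,0,0],[-2.5,-4,0,0],[-2.5,-4,0,0],[-2,-3,0,0]]' 0.48; python3 -m handwheel '[[-2.5,-4,0,0],[-2.5,-4,0,0],[-3,-2,0,0],[-2,-1,0,0],[0,0,0,0],[0,0,0,0]]'
python3 fin.py
```

```text
t: 106.8
eef_pos: [0.4256, -0.5025, 0.3788]
ee_rot: [-3.14, -0.001, -1.598]
force: [1.3, -0.7, 0.7]
width: 0.0456
t: 107.4
eef_pos: [0.3269, -0.6107, 0.3783]
ee_rot: [-3.141, -0.001, -1.598]
force: [0.1, 0.2, 0.1]
width: 0.0457
hub ([array([ 651.5, -142.3]), array([26.5, 28.2]), 89.7], 98, np.float64(52.9), array([ 651.3, -142.3]))
foot ([array([ 659.3, -118.8]), array([112. ,  80.9]), 83.4], 369, np.float64(13.5), array([ 650.9, -128.6]))
carr ([array([626.9,  99.2]), array([124.9,  32.7]), 89.6], 314, np.float64(45.4), array([625.5,  97. ]))
plate ([array([782. , 205.1]), array([84.5,  4. ]), 87.5], 50, np.float64(129.5), array([782.3, 209.1]))
tin ([array([ 755. , -282.7]), array([49.6, 70.1]), 0.6], 119, np.float64(40.3), array([ 758.5, -283.1]))
knob [ 0.65337913 -0.07515694  0.053     ]
```

View pics/t22c.png

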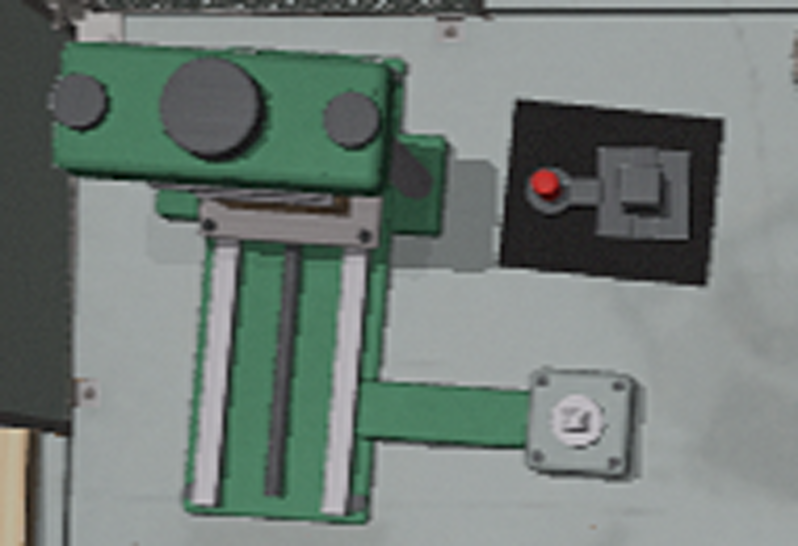

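View pics/s22c.png

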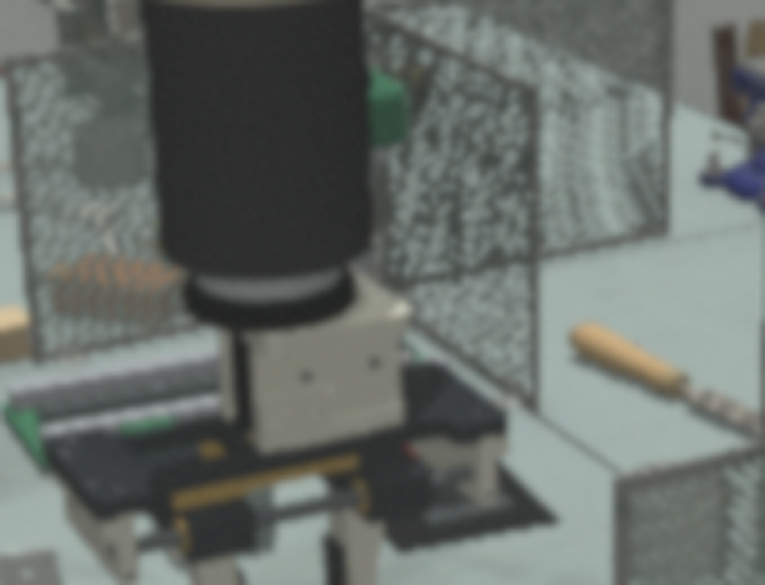

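```bash
python3 -m handwheel '[[2,1.5,0,0],[3,2.5,0,0],[3,3,0,0],[3,3,0,0],[3,3,0,0],[3,3,0,0],[3,3,0,0],[3,3,0,0],[2,2,0,0],[1,1,0,0],[0,0,0,0],[0,0,0,0]]'
python3 - <<'E'
from h import *
f=grab('scene','pics/s23.png')
u,v=map(int,proj(f,(.663,.098,.1)));print(u,v)
a=cv2.imread('pics/s23.png')[v-40:v+40,u-50:u+50]; cv2.imwrite('pics/s23c.png',cv2.resize(a,None,fx=7.5,fy=7.5,interpolation=cv2.INTER_CUBIC))
t=grab('top')
a=np.array([ray(t,174.6,267.4,.047),ray(t,213,270,.047)]);b=np.array([ray(t,179.5,213.3,.047),ray(t,216.7,216.2,.047)])
print((b-a)*1000)
# edge check from depth: near edge of carriage strip
W0=np.load('W0.npy');
f=t;W=cloud(f)
for w in (W0,W):
    for y in (.09,.1,.11,.12):
        m=(abs(w[...,1]-y)<.006)&(w[...,2]>.04)&(w[...,2]<.05)&(w[...,0]>.44); print(round(y,2),np.round(w[m][:,0].min(),4),end=' ')
    print()
E
```

```text
t: 108.7
eef_pos: [0.5875, -0.36, 0.3772]
ee_rot: [3.141, -0.0, -1.596]
force: [-0.4, -0.3, -0.4]
width: 0.0455
300 190
[[156.29018974 -10.84291      0.        ]
 [155.25975772  -8.27046155   0.        ]]
0.09 0.4576 0.1 0.4577 0.11 0.4604 0.12 0.4603 
0.09 0.6132 0.1 0.613 0.11 0.614 0.12 0.6136
```

View pics/s23c.png

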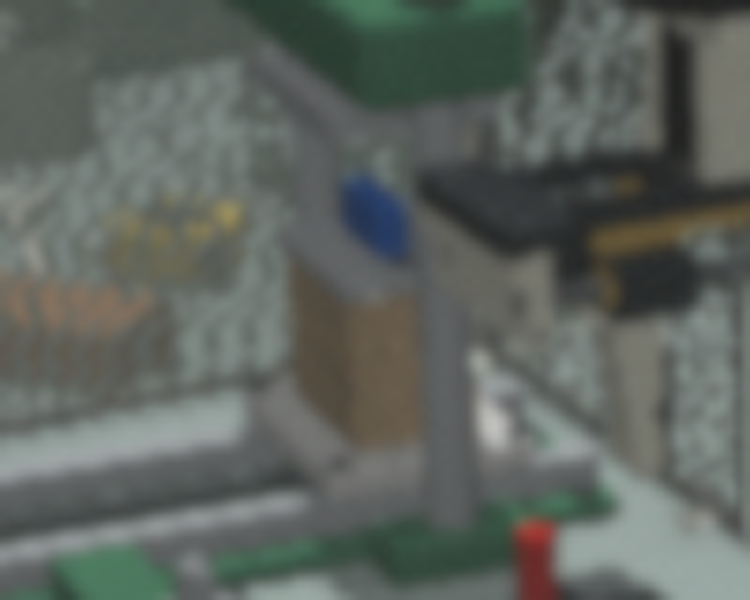

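```bash
python3 -c "
from h import *
print(arm.job_done())"
```

```text
the job is handed in; nothing more can be done
None
```

I finished the job and handed it in at about 109 s. No verdict is reported, so this rests on my own checks.

**What I did:** I found only two loose beech blocks, put both on the carriage block with the grain aligned, and set the blue-grip plate on top. I then fitted the crank, wound it clockwise to the stop by its hub, took it off and laid it on the mat.

**Last checks:**
- **Stack and plate:** Before winding, both blocks and the plate were centred within about 1.2 mm of the base block. After winding, the scene picture showed the stack still flush and the plate in place. I could not measure that from above because the press head covers it.
- **Carriage:** It travelled about 155 mm in, which with about 5.5 mm at the start matches the 160 mm stop. The turning torque also rose sharply at the end. When I backed off to unload the crank, the shaft may have turned back slightly, by at most about 0.2 mm of carriage travel.
- **Crank:** It now lies flat and fully on the mat. After I first put it down it was found about 20 mm off, with the knob end at the mat's edge, so I picked it up and centred it again.
- **Tin of screws:** It does not appear to have moved, but this is a rough check, as I never took a proper fit of it before starting.

**One disagreement:** The camera put the shaft about 2 mm off in x, so my first attempt to seat the crank caught on the shaft. I found the true centre by feeling for the sides with light contact.

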